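Set out the jam dishes at the breakfast buffet

ROBOT

A 6-joint arm with a two-finger parallel gripper is mounted at the origin on the work surface. World frame = base frame: x ahead of the robot, y to its left, z up, the work surface at z = 0. Lengths are in m, angles in rad, forces in N, time in s.
With the tool pointing down it reaches from about 0.35 to 0.85 m from the base axis. Payload 8.1 kg.
Tool frame: the origin (TCP) lies midway between the tips of the shut fingers; the grasp point (between the pads) lies 19 mm behind it; z points along the fingers, y is the line along which they close (so a half turn about z gives the same grasp; the last joint's range is limited). The gripper opens to 93 mm and grips with 3 to 60 N. Pads are 15 mm wide; open, the fingers measure 128 mm over their backs; the gripper's body (75 mm by 188 mm) begins 65 mm behind the grasp point.
Start: joints at [-1.194, 0.13, 1.488, -0, 1.523, -0.085], TCP at [0.267, -0.537, 0.219] pointing down, gripper open.
Joint ranges: [-2.96, 2.96], [-0.89, 2.26], [0.02, 2.5], [-1.34, 4.48], [0, 2.73], [-2.66, 2.66]. Speed limits (rad/s): [2.39, 2.39, 2.79, 3.14, 3.14, 3.14].

INTERFACE

Orientations are given as a 3x3 rotation matrix whose columns are the frame's x, y, z axes.
In Python, from rig import env gives the robot as it stands. The module is installed in compiled form; this text tells all that it offers.
- The arm moves only by the shell command python3 -m creep 'ROWS' [FORCE]. ROWS is JSON, one flat list of numbers, 7 for each row, row after row: the opening, from -1 (shut) to 1 (fully open), so that 0 is half open, then the shift along the tool's x, y, z each as a share of 50 mm, from -1 to 1, then the turn, a rotation vector about the tool's x, y, z each as a share of 2 pi rad, from -1 to 1. A call has 1 to 5 rows; each row shifts and turns the commanded pose from where the row before left it, along the tool's axes as they then stand; what a row does not reach is not made up. A row lasts 1/10 s, in which the tool goes at most 50 mm and 8.59 degrees, less where a joint would pass 70% of its speed; a pose out of reach is approached as far as the arm can. A call with a number of a shift or a turn outside -1 to 1 is refused whole. A call with a gripper value outside its range is refused whole. The fingers move at their own pace and stop on an object; FORCE is the grip in N (left out, the last holds). Time passes only in rows, so rows that do not move let the fingers close. It gives the time, the measured TCP pose, the force, the opening and the grip force at its end, in the units of the state.
- env.get_state(): the state, without advancing time (a new reading comes with each control period).
- env.grab_frame(name): name is "side" or "top"; returns the picture (384x512x3 uint8, red, green, blue); there is no depth.
- env.get_calibration(name): a dict with "fov_y" (degrees; the focal length in pixels is half the picture's height over the tangent of half this angle, whatever the lens; pixels are square), "cx", "cy" (the principal point, pixels), "k1" (the pictures are not rectified: a ray, as slopes to the right and down, at radius r is drawn at 1 + k1 r^2 times it, then the intrinsics apply), "origin" and "attitude" of the camera in the world. Camera axes: x right, y up, looking along -z (the intrinsics and any distortion apply to the point x, -y, -z); pixel columns grow to the right and rows downward; lengths in m; the calibration is good to about 2 mm. A picture is of the moment at which its call begins. get_calibration takes no time and is no camera call.
- env.sign_off(): hands the job in; it is judged then, once.
Trained networks look in the newest picture that a camera, given by its name, has taken for a name from the list of things; names that differ only in an ending like _2 or _b are one class to them, and where a whole thing is asked for, a point or a joint stands for the part that bears it (a point fixed in the world has none). Each returns a list of dicts, best first, with "conf" (0 to 1); they miss things now and then, are a little off and sometimes report something else, mostly with a low value. They report only what shows in the picture. A call takes as long as a camera call. They do not tell look-alikes from the thing itself.
- env.find_in(camera, name): "location" ([x, y, z] in m, in the coordinates of the camera as it stood for that picture, good to about 4 mm: the middle of the surface that is visible of it).
- env.spot_point(camera, name): "location" ([x, y, z] in m, in the coordinates of the camera as it stood for that picture, good to about 4 mm: a listed point, or the origin of a listed thing).
The state is a dict: "time_s": time; "joint_positions": joint angles; "qd": joint speeds; "joint_efforts": joint torques, N m; "tcp_pos": TCP position; "ee_rot": TCP orientation; "ft_force": force on the tool from outside, world axes, zero at the start; "moment": the same for the moment, N m; "finger_gap": finger opening in m; "finger_force": force on a finger pad.
Only numpy, scipy, OpenCV 4.12 (cv2) and the standard library are available. Lean on these libraries where they do the work, as an engineer would, in place of code of your own. Each camera call takes 0.05 s, during which the arm holds its last target. There are 200 camera calls.

TASK

Push the white dishes forward over the counter, without lifting them, so that each stands squarely in the middle of a bay of its own on the grey runner. Deal the jam tubs from the carton into the dishes, one to each dish in turn: no dish gets its second tub before all have their first, nor its third before all have their second, and in the end each holds three, one lying flat in each compartment. Tubs left over stay flat in the carton; leave the carafe and the plates where they are.

Things in the scene. Friction and masses are not known exactly. Their poses are not given: they have to be found in the camera images.
- runner: Display runner: thin grey strip 170 x 636 mm set flat in the counter top, just beyond the dishes as the robot sees it; fixed. Thin aluminium lines divide it into three bays in a row, each 212 mm wide (runner y) by 170 mm deep (runner x). Origin at the centre of the strip and of its middle bay; x points away from the robot across it, y along it.
- bay1 (a point): Centre of the bay at the -y end of the runner, at counter height.
- bay3 (a point): Centre of the bay at the +y end of the runner, at counter height.
- dish1: White china dish, loose, 0.5 to 0.8 kg, one of two or three alike (or absent). Rim outside 134 mm (its x) by 193 mm (its y), 45 mm high; walls 7 mm thick, leaning out 8 degrees; foot 121 x 180 mm. Two dividers 5 mm thick, 29 mm high make three compartments side by side along its y. Origin under its centre (and the middle compartment's), z up. Starts short of the runner. Slides easily: push a wall, or pinch one and slide it.
- dish2: White china dish, loose, 0.5 to 0.8 kg, one of two or three alike (or absent). Rim outside 134 mm (its x) by 193 mm (its y), 45 mm high; walls 7 mm thick, leaning out 8 degrees; foot 121 x 180 mm. Two dividers 5 mm thick, 29 mm high make three compartments side by side along its y. Origin under its centre (and the middle compartment's), z up. Starts short of the runner. Slides easily: push a wall, or pinch one and slide it.
- dish3: White china dish, loose, 0.5 to 0.8 kg, one of two or three alike (or absent). Rim outside 134 mm (its x) by 193 mm (its y), 45 mm high; walls 7 mm thick, leaning out 8 degrees; foot 121 x 180 mm. Two dividers 5 mm thick, 29 mm high make three compartments side by side along its y. Origin under its centre (and the middle compartment's), z up. Starts short of the runner. Slides easily: push a wall, or pinch one and slide it.
- dish1_left (a point): Centre of the floor of the left compartment of dish1, 57 mm to +y of the dish's middle; 6 mm above the counter. The floor is 107 mm (x) by 52 mm (y): room for one tub, its length along the dish's x.
- dish1_right (a point): Centre of the floor of the right compartment of dish1, 57 mm to -y of the dish's middle; 6 mm above the counter. The floor is 107 mm (x) by 52 mm (y): room for one tub, its length along the dish's x.
- dish2_left (a point): Centre of the floor of the left compartment of dish2, 57 mm to +y of the dish's middle; 6 mm above the counter. The floor is 107 mm (x) by 52 mm (y): room for one tub, its length along the dish's x.
- dish2_right (a point): Centre of the floor of the right compartment of dish2, 57 mm to -y of the dish's middle; 6 mm above the counter. The floor is 107 mm (x) by 52 mm (y): room for one tub, its length along the dish's x.
- dish3_left (a point): Centre of the floor of the left compartment of dish3, 57 mm to +y of the dish's middle; 6 mm above the counter. The floor is 107 mm (x) by 52 mm (y): room for one tub, its length along the dish's x.
- dish3_right (a point): Centre of the floor of the right compartment of dish3, 57 mm to -y of the dish's middle; 6 mm above the counter. The floor is 107 mm (x) by 52 mm (y): room for one tub, its length along the dish's x.
- carton: Shallow open cardboard carton, fixed, 288 mm (its x) by 162 mm (its y) outside, walls 4 mm thick and 24 mm high, inner floor 4 mm above the counter. Origin under its centre. Nine tubs stand in it, three by three, their length along the carton's x, 84 mm apart along its x and 50 mm along its y (gaps of 24 and 8 mm).
- tub1: Jam portion tub, loose, 35 g: body 55 x 38 x 19 mm under a rim and foil lid of 60 mm (its x) by 42 mm (its y); 22 mm high in all. Origin at the middle of it (11 mm above its underside), z up. Starts standing in the carton.
- tub2: Jam portion tub, loose, 35 g: body 55 x 38 x 19 mm under a rim and foil lid of 60 mm (its x) by 42 mm (its y); 22 mm high in all. Origin at the middle of it (11 mm above its underside), z up. Starts standing in the carton.
- tub3: Jam portion tub, loose, 35 g: body 55 x 38 x 19 mm under a rim and foil lid of 60 mm (its x) by 42 mm (its y); 22 mm high in all. Origin at the middle of it (11 mm above its underside), z up. Starts standing in the carton.
- tub4: Jam portion tub, loose, 35 g: body 55 x 38 x 19 mm under a rim and foil lid of 60 mm (its x) by 42 mm (its y); 22 mm high in all. Origin at the middle of it (11 mm above its underside), z up. Starts standing in the carton.
- tub5: Jam portion tub, loose, 35 g: body 55 x 38 x 19 mm under a rim and foil lid of 60 mm (its x) by 42 mm (its y); 22 mm high in all. Origin at the middle of it (11 mm above its underside), z up. Starts standing in the carton.
- tub6: Jam portion tub, loose, 35 g: body 55 x 38 x 19 mm under a rim and foil lid of 60 mm (its x) by 42 mm (its y); 22 mm high in all. Origin at the middle of it (11 mm above its underside), z up. Starts standing in the carton.
- tub7: Jam portion tub, loose, 35 g: body 55 x 38 x 19 mm under a rim and foil lid of 60 mm (its x) by 42 mm (its y); 22 mm high in all. Origin at the middle of it (11 mm above its underside), z up. Starts standing in the carton.
- tub8: Jam portion tub, loose, 35 g: body 55 x 38 x 19 mm under a rim and foil lid of 60 mm (its x) by 42 mm (its y); 22 mm high in all. Origin at the middle of it (11 mm above its underside), z up. Starts standing in the carton.
- tub9: Jam portion tub, loose, 35 g: body 55 x 38 x 19 mm under a rim and foil lid of 60 mm (its x) by 42 mm (its y); 22 mm high in all. Origin at the middle of it (11 mm above its underside), z up. Starts standing in the carton.
- carafe: Bystander: glass milk carafe, 110 mm across, 207 mm high, origin under its centre.
- plates: Bystander: stack of side plates, 170 mm across, 42 mm high, origin under its centre.
Mind the look-alikes: they are no part of the job. Leave any blue, green or yellow look-alike of the tub2 alone.

How it is judged:
On the way, in this order (a step that is already met when the one before it is completed fails the run):
1. the first round is dealt: every dish holds a tub in just one of its compartments ((horizontal distance between any of tub1, tub2, tub3, tub4, tub5, tub6, tub7, tub8, tub9 and dish1_left below 0.028 m or horizontal distance between any of tub1, tub2, tub3, tub4, tub5, tub6, tub7, tub8, tub9 and dish1 below 0.028 m or horizontal distance between any of tub1, tub2, tub3, tub4, tub5, tub6, tub7, tub8, tub9 and dish1_right below 0.028 m) and (horizontal distance between any of tub1, tub2, tub3, tub4, tub5, tub6, tub7, tub8, tub9 and dish2_left below 0.028 m or horizontal distance between any of tub1, tub2, tub3, tub4, tub5, tub6, tub7, tub8, tub9 and dish2 below 0.028 m or horizontal distance between any of tub1, tub2, tub3, tub4, tub5, tub6, tub7, tub8, tub9 and dish2_right below 0.028 m) and (horizontal distance between any of tub1, tub2, tub3, tub4, tub5, tub6, tub7, tub8, tub9 and dish3_left below 0.028 m or horizontal distance between any of tub1, tub2, tub3, tub4, tub5, tub6, tub7, tub8, tub9 and dish3 below 0.028 m or horizontal distance between any of tub1, tub2, tub3, tub4, tub5, tub6, tub7, tub8, tub9 and dish3_right below 0.028 m) and not ((horizontal distance between any of tub1, tub2, tub3, tub4, tub5, tub6, tub7, tub8, tub9 and dish1_left below 0.028 m and horizontal distance between any of tub1, tub2, tub3, tub4, tub5, tub6, tub7, tub8, tub9 and dish1 below 0.028 m) or (horizontal distance between any of tub1, tub2, tub3, tub4, tub5, tub6, tub7, tub8, tub9 and dish1_left below 0.028 m and horizontal distance between any of tub1, tub2, tub3, tub4, tub5, tub6, tub7, tub8, tub9 and dish1_right below 0.028 m) or (horizontal distance between any of tub1, tub2, tub3, tub4, tub5, tub6, tub7, tub8, tub9 and dish1 below 0.028 m and horizontal distance between any of tub1, tub2, tub3, tub4, tub5, tub6, tub7, tub8, tub9 and dish1_right below 0.028 m)) and not ((horizontal distance between any of tub1, tub2, tub3, tub4, tub5, tub6, tub7, tub8, tub9 and dish2_left below 0.028 m and horizontal distance between any of tub1, tub2, tub3, tub4, tub5, tub6, tub7, tub8, tub9 and dish2 below 0.028 m) or (horizontal distance between any of tub1, tub2, tub3, tub4, tub5, tub6, tub7, tub8, tub9 and dish2_left below 0.028 m and horizontal distance between any of tub1, tub2, tub3, tub4, tub5, tub6, tub7, tub8, tub9 and dish2_right below 0.028 m) or (horizontal distance between any of tub1, tub2, tub3, tub4, tub5, tub6, tub7, tub8, tub9 and dish2 below 0.028 m and horizontal distance between any of tub1, tub2, tub3, tub4, tub5, tub6, tub7, tub8, tub9 and dish2_right below 0.028 m)) and not ((horizontal distance between any of tub1, tub2, tub3, tub4, tub5, tub6, tub7, tub8, tub9 and dish3_left below 0.028 m and horizontal distance between any of tub1, tub2, tub3, tub4, tub5, tub6, tub7, tub8, tub9 and dish3 below 0.028 m) or (horizontal distance between any of tub1, tub2, tub3, tub4, tub5, tub6, tub7, tub8, tub9 and dish3_left below 0.028 m and horizontal distance between any of tub1, tub2, tub3, tub4, tub5, tub6, tub7, tub8, tub9 and dish3_right below 0.028 m) or (horizontal distance between any of tub1, tub2, tub3, tub4, tub5, tub6, tub7, tub8, tub9 and dish3 below 0.028 m and horizontal distance between any of tub1, tub2, tub3, tub4, tub5, tub6, tub7, tub8, tub9 and dish3_right below 0.028 m))), for 0.2 s.
2. the second round is dealt: every dish holds tubs in just two of its compartments (((horizontal distance between any of tub1, tub2, tub3, tub4, tub5, tub6, tub7, tub8, tub9 and dish1_left below 0.028 m and horizontal distance between any of tub1, tub2, tub3, tub4, tub5, tub6, tub7, tub8, tub9 and dish1 below 0.028 m) or (horizontal distance between any of tub1, tub2, tub3, tub4, tub5, tub6, tub7, tub8, tub9 and dish1_left below 0.028 m and horizontal distance between any of tub1, tub2, tub3, tub4, tub5, tub6, tub7, tub8, tub9 and dish1_right below 0.028 m) or (horizontal distance between any of tub1, tub2, tub3, tub4, tub5, tub6, tub7, tub8, tub9 and dish1 below 0.028 m and horizontal distance between any of tub1, tub2, tub3, tub4, tub5, tub6, tub7, tub8, tub9 and dish1_right below 0.028 m)) and ((horizontal distance between any of tub1, tub2, tub3, tub4, tub5, tub6, tub7, tub8, tub9 and dish2_left below 0.028 m and horizontal distance between any of tub1, tub2, tub3, tub4, tub5, tub6, tub7, tub8, tub9 and dish2 below 0.028 m) or (horizontal distance between any of tub1, tub2, tub3, tub4, tub5, tub6, tub7, tub8, tub9 and dish2_left below 0.028 m and horizontal distance between any of tub1, tub2, tub3, tub4, tub5, tub6, tub7, tub8, tub9 and dish2_right below 0.028 m) or (horizontal distance between any of tub1, tub2, tub3, tub4, tub5, tub6, tub7, tub8, tub9 and dish2 below 0.028 m and horizontal distance between any of tub1, tub2, tub3, tub4, tub5, tub6, tub7, tub8, tub9 and dish2_right below 0.028 m)) and ((horizontal distance between any of tub1, tub2, tub3, tub4, tub5, tub6, tub7, tub8, tub9 and dish3_left below 0.028 m and horizontal distance between any of tub1, tub2, tub3, tub4, tub5, tub6, tub7, tub8, tub9 and dish3 below 0.028 m) or (horizontal distance between any of tub1, tub2, tub3, tub4, tub5, tub6, tub7, tub8, tub9 and dish3_left below 0.028 m and horizontal distance between any of tub1, tub2, tub3, tub4, tub5, tub6, tub7, tub8, tub9 and dish3_right below 0.028 m) or (horizontal distance between any of tub1, tub2, tub3, tub4, tub5, tub6, tub7, tub8, tub9 and dish3 below 0.028 m and horizontal distance between any of tub1, tub2, tub3, tub4, tub5, tub6, tub7, tub8, tub9 and dish3_right below 0.028 m)) and not (horizontal distance between any of tub1, tub2, tub3, tub4, tub5, tub6, tub7, tub8, tub9 and dish1_left below 0.028 m and horizontal distance between any of tub1, tub2, tub3, tub4, tub5, tub6, tub7, tub8, tub9 and dish1 below 0.028 m and horizontal distance between any of tub1, tub2, tub3, tub4, tub5, tub6, tub7, tub8, tub9 and dish1_right below 0.028 m) and not (horizontal distance between any of tub1, tub2, tub3, tub4, tub5, tub6, tub7, tub8, tub9 and dish2_left below 0.028 m and horizontal distance between any of tub1, tub2, tub3, tub4, tub5, tub6, tub7, tub8, tub9 and dish2 below 0.028 m and horizontal distance between any of tub1, tub2, tub3, tub4, tub5, tub6, tub7, tub8, tub9 and dish2_right below 0.028 m) and not (horizontal distance between any of tub1, tub2, tub3, tub4, tub5, tub6, tub7, tub8, tub9 and dish3_left below 0.028 m and horizontal distance between any of tub1, tub2, tub3, tub4, tub5, tub6, tub7, tub8, tub9 and dish3 below 0.028 m and horizontal distance between any of tub1, tub2, tub3, tub4, tub5, tub6, tub7, tub8, tub9 and dish3_right below 0.028 m)), for 0.2 s.
At the end, for the whole second after the job is handed in: Each dish is within 25 mm of the centre of its own bay and square to the runner within 0.2 rad; each of its compartments holds a tub (within 28 mm of its centre, one layer deep); other tubs lie in the carton; all at rest ((horizontal distance between dish1 and bay1 below 0.025 m or horizontal distance between dish1 and runner below 0.025 m or horizontal distance between dish1 and bay3 below 0.025 m) and (horizontal distance between dish2 and bay1 below 0.025 m or horizontal distance between dish2 and runner below 0.025 m or horizontal distance between dish2 and bay3 below 0.025 m) and (horizontal distance between dish3 and bay1 below 0.025 m or horizontal distance between dish3 and runner below 0.025 m or horizontal distance between dish3 and bay3 below 0.025 m) and angle between the x axis of each of dish1, dish2, dish3 and the x axis of runner, either way round below 0.2 rad and linear speed of each of dish1, dish2, dish3 below 0.02 m/s and horizontal distance between any of tub1, tub2, tub3, tub4, tub5, tub6, tub7, tub8, tub9 and dish1_left below 0.028 m and horizontal distance between any of tub1, tub2, tub3, tub4, tub5, tub6, tub7, tub8, tub9 and dish1 below 0.028 m and horizontal distance between any of tub1, tub2, tub3, tub4, tub5, tub6, tub7, tub8, tub9 and dish1_right below 0.028 m and horizontal distance between any of tub1, tub2, tub3, tub4, tub5, tub6, tub7, tub8, tub9 and dish2_left below 0.028 m and horizontal distance between any of tub1, tub2, tub3, tub4, tub5, tub6, tub7, tub8, tub9 and dish2 below 0.028 m and horizontal distance between any of tub1, tub2, tub3, tub4, tub5, tub6, tub7, tub8, tub9 and dish2_right below 0.028 m and horizontal distance between any of tub1, tub2, tub3, tub4, tub5, tub6, tub7, tub8, tub9 and dish3_left below 0.028 m and horizontal distance between any of tub1, tub2, tub3, tub4, tub5, tub6, tub7, tub8, tub9 and dish3 below 0.028 m and horizontal distance between any of tub1, tub2, tub3, tub4, tub5, tub6, tub7, tub8, tub9 and dish3_right below 0.028 m and height (world z) of each of tub1, tub2, tub3, tub4, tub5, tub6, tub7, tub8, tub9 below 0.032 m and linear speed of each of tub1, tub2, tub3, tub4, tub5, tub6, tub7, tub8, tub9 below 0.03 m/s and (horizontal distance between tub1 and dish1_left below 0.028 m or horizontal distance between tub1 and dish1 below 0.028 m or horizontal distance between tub1 and dish1_right below 0.028 m or horizontal distance between tub1 and dish2_left below 0.028 m or horizontal distance between tub1 and dish2 below 0.028 m or horizontal distance between tub1 and dish2_right below 0.028 m or horizontal distance between tub1 and dish3_left below 0.028 m or horizontal distance between tub1 and dish3 below 0.028 m or horizontal distance between tub1 and dish3_right below 0.028 m or (x of tub1 in the frame of carton between -0.13 and 0.13 m and y of tub1 in the frame of carton between -0.07 and 0.07 m)) and (horizontal distance between tub2 and dish1_left below 0.028 m or horizontal distance between tub2 and dish1 below 0.028 m or horizontal distance between tub2 and dish1_right below 0.028 m or horizontal distance between tub2 and dish2_left below 0.028 m or horizontal distance between tub2 and dish2 below 0.028 m or horizontal distance between tub2 and dish2_right below 0.028 m or horizontal distance between tub2 and dish3_left below 0.028 m or horizontal distance between tub2 and dish3 below 0.028 m or horizontal distance between tub2 and dish3_right below 0.028 m or (x of tub2 in the frame of carton between -0.13 and 0.13 m and y of tub2 in the frame of carton between -0.07 and 0.07 m)) and (horizontal distance between tub3 and dish1_left below 0.028 m or horizontal distance between tub3 and dish1 below 0.028 m or horizontal distance between tub3 and dish1_right below 0.028 m or horizontal distance between tub3 and dish2_left below 0.028 m or horizontal distance between tub3 and dish2 below 0.028 m or horizontal distance between tub3 and dish2_right below 0.028 m or horizontal distance between tub3 and dish3_left below 0.028 m or horizontal distance between tub3 and dish3 below 0.028 m or horizontal distance between tub3 and dish3_right below 0.028 m or (x of tub3 in the frame of carton between -0.13 and 0.13 m and y of tub3 in the frame of carton between -0.07 and 0.07 m)) and (horizontal distance between tub4 and dish1_left below 0.028 m or horizontal distance between tub4 and dish1 below 0.028 m or horizontal distance between tub4 and dish1_right below 0.028 m or horizontal distance between tub4 and dish2_left below 0.028 m or horizontal distance between tub4 and dish2 below 0.028 m or horizontal distance between tub4 and dish2_right below 0.028 m or horizontal distance between tub4 and dish3_left below 0.028 m or horizontal distance between tub4 and dish3 below 0.028 m or horizontal distance between tub4 and dish3_right below 0.028 m or (x of tub4 in the frame of carton between -0.13 and 0.13 m and y of tub4 in the frame of carton between -0.07 and 0.07 m)) and (horizontal distance between tub5 and dish1_left below 0.028 m or horizontal distance between tub5 and dish1 below 0.028 m or horizontal distance between tub5 and dish1_right below 0.028 m or horizontal distance between tub5 and dish2_left below 0.028 m or horizontal distance between tub5 and dish2 below 0.028 m or horizontal distance between tub5 and dish2_right below 0.028 m or horizontal distance between tub5 and dish3_left below 0.028 m or horizontal distance between tub5 and dish3 below 0.028 m or horizontal distance between tub5 and dish3_right below 0.028 m or (x of tub5 in the frame of carton between -0.13 and 0.13 m and y of tub5 in the frame of carton between -0.07 and 0.07 m)) and (horizontal distance between tub6 and dish1_left below 0.028 m or horizontal distance between tub6 and dish1 below 0.028 m or horizontal distance between tub6 and dish1_right below 0.028 m or horizontal distance between tub6 and dish2_left below 0.028 m or horizontal distance between tub6 and dish2 below 0.028 m or horizontal distance between tub6 and dish2_right below 0.028 m or horizontal distance between tub6 and dish3_left below 0.028 m or horizontal distance between tub6 and dish3 below 0.028 m or horizontal distance between tub6 and dish3_right below 0.028 m or (x of tub6 in the frame of carton between -0.13 and 0.13 m and y of tub6 in the frame of carton between -0.07 and 0.07 m)) and (horizontal distance between tub7 and dish1_left below 0.028 m or horizontal distance between tub7 and dish1 below 0.028 m or horizontal distance between tub7 and dish1_right below 0.028 m or horizontal distance between tub7 and dish2_left below 0.028 m or horizontal distance between tub7 and dish2 below 0.028 m or horizontal distance between tub7 and dish2_right below 0.028 m or horizontal distance between tub7 and dish3_left below 0.028 m or horizontal distance between tub7 and dish3 below 0.028 m or horizontal distance between tub7 and dish3_right below 0.028 m or (x of tub7 in the frame of carton between -0.13 and 0.13 m and y of tub7 in the frame of carton between -0.07 and 0.07 m)) and (horizontal distance between tub8 and dish1_left below 0.028 m or horizontal distance between tub8 and dish1 below 0.028 m or horizontal distance between tub8 and dish1_right below 0.028 m or horizontal distance between tub8 and dish2_left below 0.028 m or horizontal distance between tub8 and dish2 below 0.028 m or horizontal distance between tub8 and dish2_right below 0.028 m or horizontal distance between tub8 and dish3_left below 0.028 m or horizontal distance between tub8 and dish3 below 0.028 m or horizontal distance between tub8 and dish3_right below 0.028 m or (x of tub8 in the frame of carton between -0.13 and 0.13 m and y of tub8 in the frame of carton between -0.07 and 0.07 m)) and (horizontal distance between tub9 and dish1_left below 0.028 m or horizontal distance between tub9 and dish1 below 0.028 m or horizontal distance between tub9 and dish1_right below 0.028 m or horizontal distance between tub9 and dish2_left below 0.028 m or horizontal distance between tub9 and dish2 below 0.028 m or horizontal distance between tub9 and dish2_right below 0.028 m or horizontal distance between tub9 and dish3_left below 0.028 m or horizontal distance between tub9 and dish3 below 0.028 m or horizontal distance between tub9 and dish3_right below 0.028 m or (x of tub9 in the frame of carton between -0.13 and 0.13 m and y of tub9 in the frame of carton between -0.07 and 0.07 m))); the robot touches nothing.
It fails at once if a dish is lifted off the counter (more than 25 mm) (height (world z) of any of dish1, dish2, dish3 above 0.025 m).
It fails at once if the carafe moved by more than 30 mm (distance of carafe from where it was at the start of the episode above 0.03 m).
It fails at once if the plates moved by more than 30 mm (distance of plates from where it was at the start of the episode above 0.03 m).
Of dish1, dish2, dish3 only 2 to 3 are there at a start; the rules pass over those that are not, and their reading is None.
At some moment in a run one of dish1, dish2, dish3 may be knocked a few centimetres aside while the robot is not near it.
Once in a run the grip may slacken for a moment while it holds something.
It also fails if it takes over 210 s, if anything falls off the work surface, if the arm or the gripper's body presses on something with over 40 N, if the wrist force passes 120 N, or if a joint passes its speed limit or range.

## Working session

There is one attempt and no reset: what is moved stays moved. The work goes in short steps, Python scripts to look and compute and a shell command to move; the robot and the scene stay as the last step left them, time stands still between calls to the robot, and variables do not carry over. Pictures are saved under pics/ and viewed, at most 14 in all, crops included, and the job is handed in when it is done.

```bash
mkdir -p pics
cat > h.py <<'E'
import numpy as np, cv2
from rig import env
def cal(n):
    c=env.get_calibration(n); f=192/np.tan(np.radians(c['fov_y'])/2)
    return c,f,np.array(c['origin']),np.array(c['attitude'])
def w(n,p):
    c,f,o,R=cal(n); return o+R@np.array(p)
def find(n,name,fn='spot_point',mc=0.3):
    return [(round(d['conf'],2),w(n,d['location']).round(3).tolist()) for d in getattr(env,fn)(n,name) if d['conf']>mc]
def pix(n,u,v,z):
    c,f,o,R=cal(n); K=np.array([[f,0,c['cx']],[0,f,c['cy']],[0,0,1.]])
    q=cv2.undistortPoints(np.array([[[u,v]]],float),K,np.array([c['k1'],0,0,0.]))[0,0]
    d=R@np.array([q[0],-q[1],-1]); return (o+d*(z-o[2])/d[2])
def proj(n,P):
    c,f,o,R=cal(n); q=R.T@(np.array(P)-o); x,y=q[0]/-q[2],-q[1]/-q[2]; s=1+c['k1']*(x*x+y*y)
    return np.array([f*x*s+c['cx'],f*y*s+c['cy']])
def snap(n,fn):
    im=env.grab_frame(n); cv2.imwrite('pics/'+fn,cv2.cvtColor(im,cv2.COLOR_RGB2BGR)); return im
E
python3 - <<'E'
from h import *
snap('top','t0.png'); snap('side','s0.png')
for n in ('top','side'):
    print(n,env.get_calibration(n))
for k in ['runner','bay1','bay3','dish1','carton','carafe','plates','tub1']:
    print(k,find('top',k))
print(env.get_state()); print(env.get_state()['time_s'])
E
```

```text
top {'fov_y': 45.12896577892584, 'cx': 257.4810644661969, 'cy': 187.3465957571315, 'k1': -0.024607356681042608, 'origin': array([0.41970294, 0.00511087, 1.37458307]), 'attitude': array([[-0.01566128,  0.99423315, -0.10609041],
       [-0.99978408, -0.01702064, -0.01191989],
       [-0.01365688,  0.10588082,  0.99428504]])}
side {'fov_y': 43.064976662558834, 'cx': 251.92618189075986, 'cy': 191.52834511120994, 'k1': -0.0912335122936214, 'origin': array([ 0.51710616, -1.17675456,  1.46103508]), 'attitude': array([[ 0.99949746,  0.02037558, -0.02428302],
       [-0.03119493,  0.76831678, -0.63930916],
       [ 0.00563076,  0.63974539,  0.76856628]])}
runner [(0.89, [0.625, 0.106, 0.003])]
bay1 [(0.96, [0.615, 0.319, -0.0]), (0.58, [0.629, -0.1, -0.0])]
bay3 [(0.96, [0.615, 0.319, -0.0]), (0.58, [0.629, -0.1, -0.0])]
dish1 [(0.83, [0.47, -0.081, 0.002]), (0.76, [0.461, 0.136, 0.002]), (0.46, [0.442, -0.331, 0.014])]
carton [(0.79, [0.522, -0.333, 0.002]), (0.67, [0.813, -0.022, -0.002])]
carafe [(0.64, [0.586, 0.541, -0.001])]
plates [(0.88, [0.813, -0.019, 0.0]), (0.68, [0.607, -0.385, 0
[... 507 characters left out ...]
   1.52301092e+00, -8.53961337e-02]), 'qd': array([-0.00016025, -0.00070201, -0.00067108, -0.00056612, -0.00139009,
        0.00076379]), 'joint_efforts': array([-5.24653879e-04, -5.59176385e+01, -4.91568267e+01,  7.67256576e-02,
        2.42462510e-02, -4.26373390e-05]), 'tcp_pos': array([ 0.26735337, -0.53711589,  0.21858991]), 'ee_rot': array([[ 8.95249149e-01,  4.45565888e-01, -3.44198545e-05],
       [ 4.45565889e-01, -8.95249144e-01,  9.14025108e-05],
       [ 9.91149554e-06, -9.71643330e-05, -9.99999995e-01]]), 'ft_force': array([-0.495737  , -0.05810151,  0.70858382]), 'moment': array([ 0.08266279, -0.0400142 , -0.0091461 ]), 'finger_force': 0.0, 'finger_gap': 0.0928754586389206}
0.5
```

View pics/t0.png

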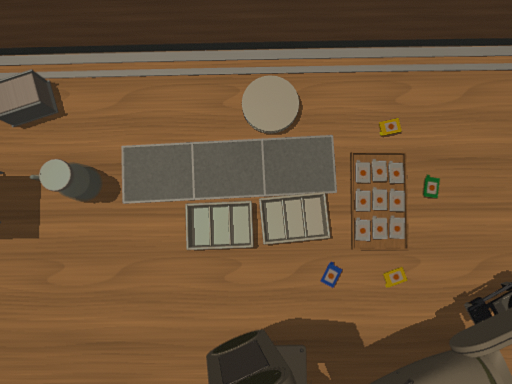

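View pics/s0.png

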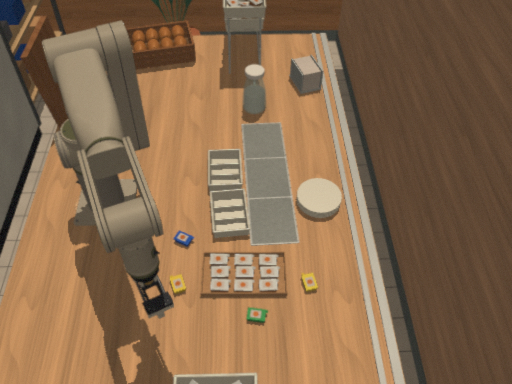

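Run:
```python
from h import *
print('side')
for k in ['runner','bay1','dish1','carton','tub1']: 
    env.grab_frame('side') if k=='runner' else 0
    print(k,find('side',k))
im=cv2.imread('pics/t0.png'); hsv=cv2.cvtColor(im,cv2.COLOR_BGR2HSV)
m=((hsv[...,1]<60)&(hsv[...,2]>150)).astype(np.uint8)
cs,_=cv2.findContours(m,cv2.RETR_EXTERNAL,cv2.CHAIN_APPROX_NONE)
for c in cs:
    r=cv2.minAreaRect(c)
    if cv2.contourArea(c)>60 and 140<r[0][0]<420 and 120<r[0][1]<260:
        print([round(x,1) for x in (*r[0],*r[1],r[2])],pix('top',*r[0],0.026 if r[0][0]>345 else 0.045).round(4)[:2])
c=im[120:265,110:430]; cv2.imwrite('pics/t0c.png',cv2.resize(c,None,fx=2.5,fy=2.5,interpolation=cv2.INTER_CUBIC))
```

```text
side
runner [(0.79, [0.624, 0.11, 0.005]), (0.61, [0.519, -0.386, 0.016])]
bay1 [(0.85, [0.616, 0.327, -0.001]), (0.61, [0.634, -0.098, -0.001])]
dish1 [(0.79, [0.472, -0.088, 0.001]), (0.57, [0.455, 0.139, -0.005])]
carton [(0.73, [0.523, -0.332, 0.002])]
tub1 [(0.8, [0.298, -0.37, 0.01]), (0.77, [0.442, -0.281, 0.01]), (0.76, [0.307, -0.183, 0.011]), (0.73, [0.6, -0.384, 0.019]), (0.71, [0.603, -0.284, 0.015]), (0.71, [0.441, -0.378, 0.013]), (0.67, [0.516, -0.387, 0.018]), (0.64, [0.442, -0.329, 0.016]), (0.64, [0.612, -0.333, 0.015]), (0.64, [0.563, -0.489, 0.009]), (0.61, [0.529, -0.332, 0.016]), (0.61, [0.742, -0.372, 0.014]), (0.53, [0.523, -0.284, 0.018])]
[201.5, 225.5, 35.0, 15.0, 90.0] [0.454  0.1837]
[220.5, 224.5, 35.0, 15.0, 90.0] [0.456 0.129]
```

View pics/t0c.png

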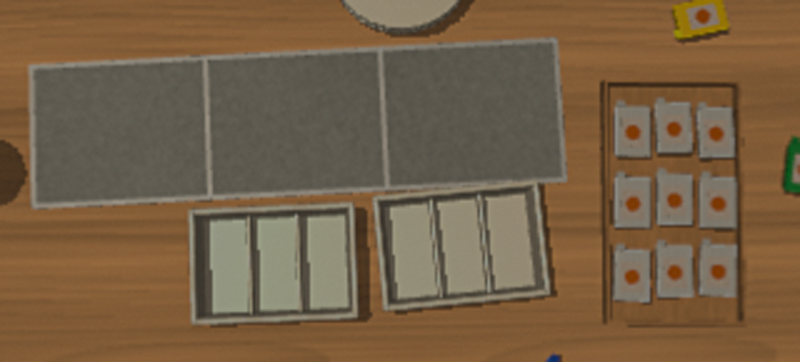

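Run:
```python
from h import *
def P(L,z): return np.array([pix('top',u/2.5+110-.3,v/2.5+120-.3,z)[:2] for u,v in L])
R=P([(30,66),(556,39),(566,180),(34,206)],0); print('runner',R.mean(0).round(4),R.round(3).tolist())
for L in ([(190,211),(353,205),(357,318),(194,325)],[(375,198),(539,184),(551,293),(386,310)]):
    Q=P(L,.045); a=(Q[0]+Q[3]-Q[1]-Q[2]); print('dish',Q.mean(0).round(4),np.hypot(*a)/2,np.arctan2(-a[0],a[1]).round(3))
a=(R[0]+R[3]-R[1]-R[2]); print('runner yaw',np.arctan2(-a[0],a[1]))
C=P([(603,83),(738,84),(741,323),(605,322)],.024); print('carton',C.mean(0),C.round(3).tolist())
im=cv2.imread('pics/t0.png'); b,g,r=[im[...,i].astype(int) for i in range(3)]
m=((r-g>50)&(g<110)&(r>110)&(b<80)).astype(np.uint8); m[:, :345]=0
n,_,st,ce=cv2.connectedComponentsWithStats(m)
for i in range(1,n):
    if st[i,4]>5 and ce[i][0]<410: print(st[i,4],ce[i].round(1),pix('top',*ce[i],.026).round(4)[:2])
```

```text
runner [0.6246 0.1095] [[0.7, 0.432], [0.721, -0.207], [0.549, -0.213], [0.529, 0.425]]
dish [0.4533 0.1332] 0.18773578312917874 0.024
dish [ 0.471  -0.0847] 0.18980058151999832 0.077
runner yaw 0.03272817056272393
carton [ 0.51939106 -0.3319249 ] [[0.662, -0.257], [0.658, -0.416], [0.377, -0.406], [0.381, -0.249]]
20 [390.9 126. ] [ 0.7404 -0.3782]
21 [379. 171.] [ 0.6058 -0.3368]
23 [362.8 172.6] [ 0.602  -0.2891]
21 [396. 173.] [ 0.599  -0.3866]
22 [362.9 201.1] [ 0.518 -0.286]
21 [379.4 199.8] [ 0.521  -0.3343]
21 [397. 201.] [ 0.5165 -0.3856]
22 [379.3 228.5] [ 0.4374 -0.3304]
22 [396.9 228.1] [ 0.4377 -0.3816]
21 [362.1 230.2] [ 0.4334 -0.2805]
21 [395.9 276.3] [ 0.2997 -0.3723]
```

```bash
python3 -m creep '[0.075,0,0,0,0,0,-0.022, 0.075,0,0,0,0,0,-0.022, 0.075,0,0,0,0,0,-0.022, 0.075,0,0,0,0,0,-0.022, 0.075,0,0,0,0,0,-0.022]' 30 >/dev/null
python3 -m creep '[0.075,0,0,0,0,0,-0.022, 0.075,0,0,0,0,0,-0.022, 0.075,0,0,0,0,0,-0.022, 0.075,0,0,0,0,0,0]'
```

```text
time_s: 1.7
tcp_pos: [0.2673, -0.5372, 0.2187]
ee_rot: [[0.001, 1.0, -0.0], [1.0, -0.001, -0.0], [-0.0, -0.0, -1.0]]
ft_force: [0.2, 0.9, 0.4]
finger_gap: 0.05
finger_force: 0.0
```

```bash
for i in 1 2; do :; done; python3 -m creep '[0.075,0.75,0.24,0.17,0,0,0, 0.075,0.75,0.24,0.17,0,0,0, 0.075,0.75,0.24,0.17,0,0,0, 0.075,0.75,0.24,0.17,0,0,0, 0.075,0.75,0.24,0.17,0,0,0]' >/dev/null
python3 -m creep '[0.075,0.75,0.24,0.17,0,0,0, 0.075,0.75,0.24,0.17,0,0,0, 0.075,0.75,0.24,0.17,0,0,0, 0.075,0.75,0.24,0.17,0,0,0, 0.075,0.75,0.24,0.17,0,0,0]' >/dev/null
python3 -m creep '[0.075,0.75,0.24,0.17,0,0,0, 0.075,0.7,0.24,0.17,0,0,0, 0.075,0,0,0,0,0,0, 0.075,0,0,0,0,0,0]'
```

```text
time_s: 3.1
tcp_pos: [0.4127, -0.0896, 0.1166]
ee_rot: [[0.004, 1.0, -0.0], [1.0, -0.004, -0.0], [-0.0, -0.0, -1.0]]
ft_force: [-0.9, 0.2, 0.3]
finger_gap: 0.0497
finger_force: 0.0
```

```bash
python3 -m creep '[0.075,0,-0.03,0.48,0,0,0, 0.075,0,0,0.48,0,0,0, 0.075,0,0,0.48,0,0,0, 0.075,0,0,0.48,0,0,0, 0.075,0,0,0,0,0,0]' 15
python3 -m creep '[-1,0,0,0,0,0,0, -1,0,0,0,0,0,0, -1,0,0,0,0,0,0, -1,0,0,0,0,0,0, -1,0,0,0,0,0,0]' 15
```

```text
time_s: 3.6
tcp_pos: [0.4085, -0.0906, 0.018]
ee_rot: [[0.007, 1.0, -0.005], [1.0, -0.007, 0.001], [0.001, -0.005, -1.0]]
ft_force: [-1.0, 0.1, 0.1]
finger_gap: 0.0503
finger_force: 0.0
time_s: 4.1
tcp_pos: [0.4118, -0.0903, 0.0213]
ee_rot: [[0.003, 1.0, 0.001], [1.0, -0.003, -0.0], [-0.0, 0.001, -1.0]]
ft_force: [-0.4, -0.6, 0.5]
finger_gap: 0.0147
finger_force: 0.0
```

```bash
python3 -m creep '[-1,0,0,0,0,0,0, -1,0,0,0,0,0,0, -1,0,0,0,0,0,0]' 
python3 -m creep '[-1,-0.015,0.1,0,0,0,0.0, -1,-0.015,0.2,0,0,0,0, -1,-0.015,0.2,0,0,0,0, -1,-0.015,0.2,0,0,0,0, -1,-0.015,0.2,0,0,0,0]'
```

```text
time_s: 4.4
tcp_pos: [0.4118, -0.0902, 0.0211]
ee_rot: [[0.003, 1.0, 0.001], [1.0, -0.003, -0.0], [-0.0, 0.001, -1.0]]
ft_force: [0.6, 0.6, 4.4]
finger_gap: 0.0095
finger_force: 14.9
time_s: 4.9
tcp_pos: [0.4546, -0.0938, 0.0207]
ee_rot: [[0.003, 1.0, -0.005], [1.0, -0.003, 0.0], [0.0, -0.005, -1.0]]
ft_force: [-13.8, -0.3, 17.7]
finger_gap: 0.0101
finger_force: 15.5
```

```bash
python3 -m creep '[-1,-0.0155,0.208,0,0,0,0.0, -1,-0.0155,0.208,0,0,0,0, -1,-0.0155,0.208,0,0,0,0, -1,-0.0155,0.208,0,0,0,0, -1,-0.0155,0.208,0,0,0,0]'
python3 -m creep '[-1,-0.0155,0.208,0,0,0,0.0, -1,-0.0155,0.208,0,0,0,0, -1,-0.0155,0.208,0,0,0,0, -1,-0.0155,0.208,0,0,0,0, -1,-0.0155,0.208,0,0,0,0]'
python3 -m creep '[-1,-0.0155,0.2,0,0,0,0.0, -1,0,0,0,0,0,0, -1,0,0,0,0,0,0]'
```

```text
time_s: 5.4
tcp_pos: [0.5066, -0.0979, 0.0207]
ee_rot: [[0.003, 1.0, -0.005], [1.0, -0.003, 0.0], [0.0, -0.005, -1.0]]
ft_force: [-12.5, 0.1, 17.0]
finger_gap: 0.0102
finger_force: 15.5
time_s: 5.9
tcp_pos: [0.5588, -0.102, 0.0208]
ee_rot: [[0.003, 1.0, -0.004], [1.0, -0.003, 0.0], [0.0, -0.004, -1.0]]
ft_force: [-12.1, 0.8, 15.6]
finger_gap: 0.0097
finger_force: 15.4
time_s: 6.2
tcp_pos: [0.5707, -0.1029, 0.0209]
ee_rot: [[0.003, 1.0, 0.0], [1.0, -0.003, -0.0], [-0.0, 0.0, -1.0]]
ft_force: [1.0, -0.6, 4.4]
finger_gap: 0.01
finger_force: 14.9
```

```bash
python3 -m creep '[0.075,0,0,0,0,0,0, 0.075,0,0,0,0,0,0, 0.075,0,0,0,0,0,0, 0.075,0,0,-0.3,0,0,0, 0.075,0,0,-0.8,0,0,0]'
python3 -m creep '[0.075,0,0,-0.8,0,0,0, 0.075,0.787,-0.587,0,0,0,0, 0.075,0.787,-0.587,0,0,0,0, 0.075,0.787,-0.587,0,0,0,0, 0.075,0.787,-0.587,0,0,0,0]' >/dev/null
python3 -m creep '[0.075,0.787,-0.587,0,0,0,0, 0.075,0.787,-0.587,0,0,0,0, 0.075,0,0,0,0,0,0, 0.075,0,0,0,0,0,0]'
python3 - <<'E'
from h import *
snap('top','t1.png'); print(find('top','dish1'))
E
```

```text
time_s: 6.7
tcp_pos: [0.5666, -0.102, 0.0725]
ee_rot: [[0.003, 1.0, -0.008], [1.0, -0.003, 0.002], [0.002, -0.008, -1.0]]
ft_force: [0.5, -0.8, 1.0]
finger_gap: 0.0452
finger_force: 0.0
time_s: 7.6
tcp_pos: [0.3949, 0.1346, 0.1167]
ee_rot: [[0.0, 1.0, 0.002], [1.0, -0.0, 0.0], [0.0, 0.002, -1.0]]
ft_force: [0.5, -1.7, -0.0]
finger_gap: 0.0499
finger_force: 0.0
[(0.74, [0.459, 0.134, 0.002]), (0.72, [0.629, -0.096, 0.003]), (0.59, [0.813, -0.021, 0.001])]
```

View pics/t1.png

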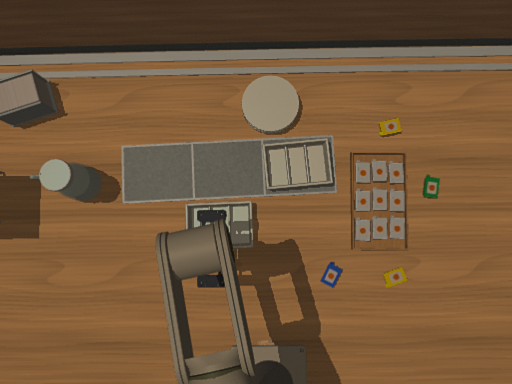

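```bash
python3 -m creep '[0.075,0,0,0.48,0,0,0, 0.075,0,0,0.48,0,0,0, 0.075,0,0,0.48,0,0,0, 0.075,0,0,0.48,0,0,0, -1,0,0,0,0,0,0]' 15
python3 -m creep '[-1,0,0,0,0,0,0, -1,0,0,0,0,0,0, -1,0,0,0,0,0,0, -1,0,0,0,0,0,0, -1,0,0,0,0,0,0]'
python3 -m creep '[-1,0,0,0,0,0,0, -1,0,0,0,0,0,0, -1,-0.02,0.1,0,0,0,0, -1,-0.03,0.2,0,0,0,0, -1,-0.03,0.2,0,0,0,0]'
```

```text
time_s: 8.2
tcp_pos: [0.3927, 0.1318, 0.0166]
ee_rot: [[0.006, 1.0, -0.006], [1.0, -0.006, -0.002], [-0.002, -0.006, -1.0]]
ft_force: [-0.4, 0.5, -0.1]
finger_gap: 0.0457
finger_force: 0.0
time_s: 8.7
tcp_pos: [0.395, 0.1339, 0.0204]
ee_rot: [[0.003, 1.0, 0.0], [1.0, -0.003, 0.0], [0.0, 0.0, -1.0]]
ft_force: [-4.3, -0.8, 6.6]
finger_gap: 0.0097
finger_force: 15.0
time_s: 9.2
tcp_pos: [0.4185, 0.1303, 0.0201]
ee_rot: [[0.002, 1.0, -0.003], [1.0, -0.002, 0.001], [0.001, -0.003, -1.0]]
ft_force: [-12.0, 1.9, 13.6]
finger_gap: 0.0096
finger_force: 15.3
```

```bash
python3 -m creep '[-1,-0.029,0.206,0,0,0,0, -1,-0.029,0.206,0,0,0,0, -1,-0.029,0.206,0,0,0,0, -1,-0.029,0.206,0,0,0,0, -1,-0.029,0.206,0,0,0,0]' >/dev/null
python3 -m creep '[-1,-0.029,0.206,0,0,0,0, -1,-0.029,0.206,0,0,0,0, -1,-0.029,0.206,0,0,0,0, -1,-0.029,0.206,0,0,0,0, -1,-0.029,0.206,0,0,0,0]'
python3 -m creep '[-1,-0.029,0.206,0,0,0,0, -1,-0.029,0.206,0,0,0,0, -1,-0.029,0.206,0,0,0,0, -1,-0.029,0.206,0,0,0,0, -1,0,0,0,0,0,0]'
python3 -m creep '[0.075,0,0,0,0,0,0, 0.075,0,0,0,0,0,0, 0.075,0,0,0,0,0,0, 0.075,0,0,-0.3,0,0,0, 0.075,0,0,-0.8,0,0,0]'
```

```text
time_s: 10.2
tcp_pos: [0.5216, 0.1155, 0.0202]
ee_rot: [[0.002, 1.0, -0.003], [1.0, -0.002, 0.001], [0.001, -0.003, -1.0]]
ft_force: [-11.6, 2.1, 12.6]
finger_gap: 0.0097
finger_force: 15.3
time_s: 10.7
tcp_pos: [0.5648, 0.1092, 0.0203]
ee_rot: [[0.003, 1.0, 0.001], [1.0, -0.003, 0.0], [0.0, 0.001, -1.0]]
ft_force: [-1.0, 0.2, 4.3]
finger_gap: 0.0096
finger_force: 15.0
time_s: 11.2
tcp_pos: [0.5603, 0.1086, 0.0717]
ee_rot: [[0.003, 1.0, -0.008], [1.0, -0.003, -0.001], [-0.001, -0.008, -1.0]]
ft_force: [1.2, 0.7, 0.1]
finger_gap: 0.0449
finger_force: 0.0
```

```bash
python3 -m creep '[0.42,0,0,-0.5,0,0,0, 0.42,-0.866,-0.292,0,0,0,0, 0.42,-0.866,-0.292,0,0,0,0, 0.42,-0.866,-0.292,0,0,0,0, 0.42,-0.866,-0.292,0,0,0,0]' >/dev/null
python3 -m creep '[0.42,-0.866,-0.292,0,0,0,0, 0.42,-0.866,-0.292,0,0,0,0, 0.42,-0.866,-0.292,0,0,0,0, 0.42,-0.866,-0.292,0,0,0,0, 0.42,-0.866,-0.292,0,0,0,0]' >/dev/null
python3 -m creep '[0.42,0,0,0,0,0,0, 0.42,0,0,0,0,0,0, 0.42,0,0,0,0,0,0]'
python3 - <<'E'
from h import *
im=snap('top','t2.png'); cv2.imwrite('pics/t2c.png',cv2.resize(cv2.imread('pics/t2.png')[120:265,110:430],None,fx=2.5,fy=2.5,interpolation=cv2.INTER_CUBIC))
print(find('top','dish1'))
for y in (-.1024,.1095):
  print([((proj('top',[.0246*0+(.6315 if y<0 else .6246),y+d,.006])-[110,120])*2.5).round() for d in (-.057,0,.057)])
E
```

```text
time_s: 12.5
tcp_pos: [0.4317, -0.2795, 0.1001]
ee_rot: [[0.003, 1.0, 0.0], [1.0, -0.003, 0.0], [0.0, 0.0, -1.0]]
ft_force: [-0.9, -0.3, 0.2]
finger_gap: 0.0659
finger_force: 0.0
[(0.62, [0.631, -0.096, 0.005])]
[array([519., 111.]), array([471., 112.]), array([424., 113.])]
[array([342., 120.]), array([295., 121.]), array([247., 122.])]
```

View pics/t2c.png

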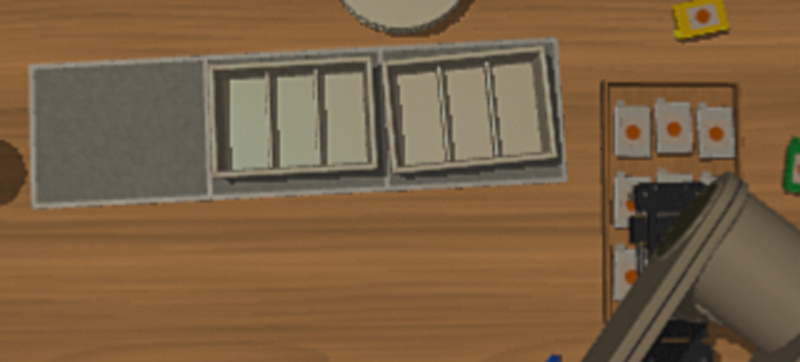

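```bash
cat >> h.py <<'E'
def corners(L,z=.045):
    Q=np.array([pix('top',u/2.5+110-.3,v/2.5+120-.3,z)[:2] for u,v in L]); a=Q[0]+Q[3]-Q[1]-Q[2]; yaw=np.arctan2(-a[0],a[1]); c=Q.mean(0)
    print('c',c.round(4),'yaw',yaw.round(3)); e=np.array([-np.sin(yaw),np.cos(yaw)])
    print(' R,M,L',[(c+d*e).round(3).tolist() for d in (-.057,0,.057)])
E
python3 -c "
from h import *
corners([(210,66),(370,57),(376,168),(216,178)]);corners([(384,61),(545,47),(556,157),(395,172)])"
python3 -m creep '[0.42,-0.02,0.03,0.4,0,0,0, 0.42,0,0,0.5,0,0,0, 0.42,0,0,0.4,0,0,0, 0.42,0,0,0.2,0,0,0, 0.42,0,0,0.1,0,0,0]'
```

```text
c [0.6242 0.1092] yaw 0.042
 R,M,L [[0.627, 0.052], [0.624, 0.109], [0.622, 0.166]]
c [ 0.6299 -0.097 ] yaw 0.073
 R,M,L [[0.634, -0.154], [0.63, -0.097], [0.626, -0.04]]
time_s: 13.1
tcp_pos: [0.4383, -0.2807, 0.023]
ee_rot: [[0.001, 1.0, 0.009], [1.0, -0.001, -0.001], [-0.001, 0.009, -1.0]]
ft_force: [12.1, 12.1, 25.9]
finger_gap: 0.0662
finger_force: 14.4
```

```bash
python3 -m creep '[0.42,0,0,-0.6,0,0,0, 0.42,0,0,0,0,0,0, 0.42,0,0,0,0,0,0, 0.42,0,0,0,0,0,0]'
python3 - <<'E'
from h import *
snap('side','s1.png'); im=cv2.imread('pics/s1.png'); print(proj('side',[.4334,-.2805,.026]))
cv2.imwrite('pics/s1c.png',cv2.resize(im[210:310,180:310],None,fx=6,fy=6,interpolation=cv2.INTER_CUBIC))
for p in env.spot_point('side','tub1'): print(round(p['conf'],2),w('side',p['location']).round(3))
E
```

```text
time_s: 13.5
tcp_pos: [0.4327, -0.2806, 0.0491]
ee_rot: [[0.002, 1.0, -0.001], [1.0, -0.002, 0.001], [0.001, -0.001, -1.0]]
ft_force: [0.2, 0.7, 0.6]
finger_gap: 0.0655
finger_force: 0.0
[217.20408885 258.579224  ]
0.79 [ 0.602 -0.385  0.015]
0.76 [ 0.441 -0.328  0.013]
0.66 [ 0.516 -0.386  0.014]
0.65 [ 0.603 -0.282  0.016]
0.64 [ 0.608 -0.33   0.016]
0.64 [ 0.444 -0.378  0.013]
0.64 [ 0.563 -0.488  0.012]
0.6 [ 0.742 -0.373  0.012]
0.52 [ 0.308 -0.181  0.013]
0.5 [ 0.301 -0.367  0.009]
0.48 [ 0.441 -0.28   0.014]
0.48 [ 0.523 -0.287  0.018]
0.48 [ 0.526 -0.329  0.015]
0.26 [0.632 0.054 0.007]
```

View pics/s1c.png

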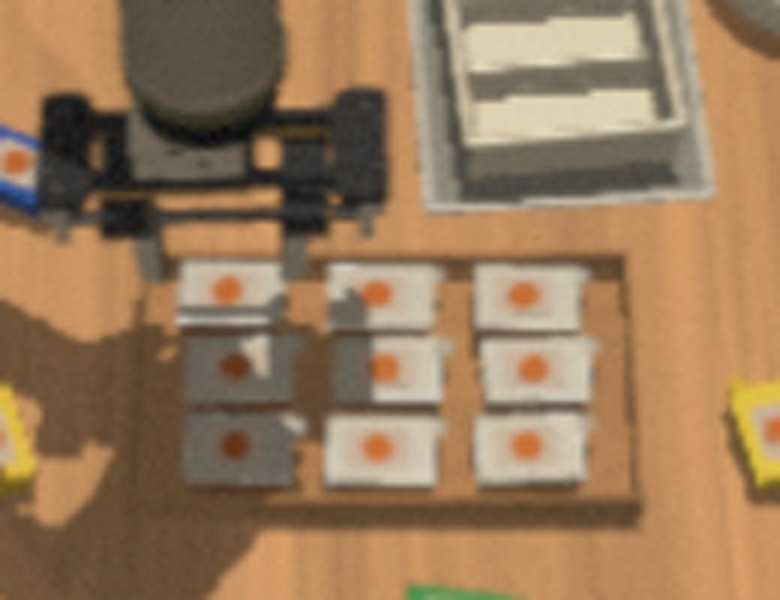

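```bash
python3 -m creep '[0.55,0,0.09,0,0,0,0, 0.55,0,0,0,0,0,0, 0.55,0,0,0.3,0,0,0, 0.55,0,0,0.2,0,0,0, 0.55,0,0,0,0,0,0]'
python3 -m creep '[0.55,0,0,0.14,0,0,0, 0.55,0,0,0.1,0,0,0, 0.55,0,0,0.06,0,0,0, 0.55,0,0,0,0,0,0]'
```

```text
time_s: 14.1
tcp_pos: [0.4355, -0.28, 0.0217]
ee_rot: [[0.003, 1.0, -0.004], [1.0, -0.003, 0.003], [0.003, -0.004, -1.0]]
ft_force: [0.2, 0.3, 0.1]
finger_gap: 0.072
finger_force: 0.0
time_s: 14.5
tcp_pos: [0.4371, -0.2811, 0.0091]
ee_rot: [[0.003, 1.0, -0.001], [1.0, -0.003, 0.0], [0.0, -0.001, -1.0]]
ft_force: [0.4, -0.1, -0.1]
finger_gap: 0.0718
finger_force: 0.0
```

```bash
python3 -m creep '[-1,0,0,0,0,0,0, -1,0,0,0,0,0,0, -1,0,0,0,0,0,0, -1,0,0,0,0,0,0, -1,0,0,0,0,0,0]' 15
python3 -m creep '[-1,0,0,-0.3,0,0,0, -1,0,0,-0.5,0,0,0, -1,0,0,-0.5,0,0,0, -1,0,0,-0.2,0,0,0]' 15
```

```text
time_s: 15.0
tcp_pos: [0.4376, -0.2816, 0.01]
ee_rot: [[0.003, 1.0, 0.0], [1.0, -0.003, -0.0], [-0.0, 0.0, -1.0]]
ft_force: [-0.0, 0.7, 1.4]
finger_gap: 0.0597
finger_force: 15.0
time_s: 15.4
tcp_pos: [0.4389, -0.2825, 0.0883]
ee_rot: [[0.003, 1.0, 0.004], [1.0, -0.003, -0.003], [-0.003, 0.004, -1.0]]
ft_force: [1.2, -0.3, 0.0]
finger_gap: 0.0593
finger_force: 15.0
```

```bash
python3 -m creep '[-1,0.423,0.657,0,0,0,0, -1,0.423,0.657,0,0,0,0, -1,0.423,0.657,0,0,0,0, -1,0.423,0.657,0,0,0,0, -1,0.423,0.657,0,0,0,0]' >/dev/null
python3 -m creep '[-1,0.423,0.657,0,0,0,0, -1,0,0,0,0,0,0, -1,0,0,0.4,0,0,0, -1,0,0,0.4,0,0,0, -1,0,0,0.3,0,0,0]'
python3 -m creep '[-1,0,0,0.2,0,0,0, -1,0,0,0.1,0,0,0, -1,0,0,0,0,0,0, 0.42,0,0,0,0,0,0, 0.42,0,0,0,0,0,0]'
```

```text
time_s: 16.4
tcp_pos: [0.6338, -0.155, 0.0281]
ee_rot: [[0.003, 1.0, -0.002], [1.0, -0.003, 0.0], [0.0, -0.002, -1.0]]
ft_force: [-0.1, -0.5, -0.2]
finger_gap: 0.0593
finger_force: 15.0
time_s: 16.9
tcp_pos: [0.6357, -0.1554, 0.0159]
ee_rot: [[0.003, 1.0, 0.002], [1.0, -0.003, -0.001], [-0.001, 0.002, -1.0]]
ft_force: [0.6, 0.5, 0.6]
finger_gap: 0.0659
finger_force: 0.0
```

```bash
python3 -m creep '[0.42,0,0,-0.4,0,0,0, 0.42,0,0,-0.6,0,0,0, 0.42,0,0,-0.4,0,0,0, 0.55,-0.585,-0.65,0,0,0,0, 0.55,-0.585,-0.65,0,0,0,0]' >/dev/null
python3 -m creep '[0.55,-0.585,-0.65,0,0,0,0, 0.55,-0.585,-0.65,0,0,0,0, 0.55,-0.585,-0.65,0,0,0,0, 0.55,-0.585,-0.65,0,0,0,0, 0.55,0,0,0.0,0,0,0]' >/dev/null
python3 -m creep '[0.55,0,0,0.5,0,0,0, 0.55,0,0,0.4,0,0,0, 0.55,0,0,0,0,0,0, 0.55,0,0,0,0,0,0]'
python3 - <<'E'
from h import *
snap('top','t3.png'); snap('side','s2.png'); im=cv2.imread('pics/s2.png')
a=cv2.resize(cv2.imread('pics/t3.png')[120:265,180:420],None,fx=3,fy=3,interpolation=cv2.INTER_CUBIC)[:300]
b=cv2.resize(im[220:310,180:310],None,fx=3.2,fy=3.2,interpolation=cv2.INTER_CUBIC)
o=np.zeros((600,720,3),np.uint8); o[:300]=a; o[305:305+b.shape[0],:b.shape[1]]=b; cv2.imwrite('pics/c3.png',o)
E
```

```text
time_s: 18.3
tcp_pos: [0.4397, -0.3296, 0.0402]
ee_rot: [[0.003, 1.0, 0.0], [1.0, -0.003, 0.0], [0.0, 0.0, -1.0]]
ft_force: [0.0, -0.6, 0.7]
finger_gap: 0.0723
finger_force: 0.0
```

View pics/c3.png

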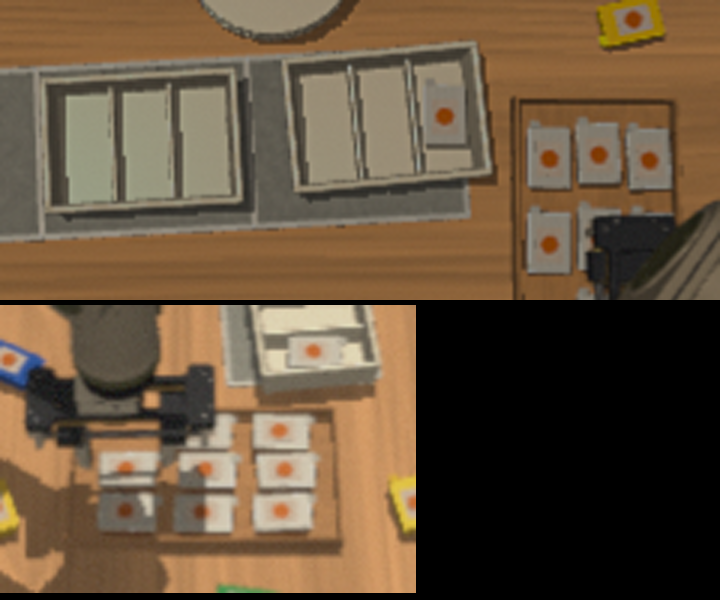

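```bash
python3 -c "
from h import *
f=2.5/3
corners([(( u/3+180-110)*2.5,v/3*2.5) for u,v in ((283,62),(474,43),(491,177),(297,191))])"
python3 -m creep '[0.55,0,0,0.3,0,0,0, 0.55,0,0,0.2,0,0,0, 0.55,0,0,0.08,0,0,0, 0.55,0,0,0.04,0,0,0, -1,0,0,0,0,0,0]' 15
python3 -m creep '[-1,0,0,0,0,0,0, -1,0,0,0,0,0,0, -1,0,0,0,0,0,0, -1,0,0,-0.3,0,0,0, -1,0,0,-0.5,0,0,0]' 15
python3 -m creep '[-1,0,0,-0.5,0,0,0, -1,0,0,-0.2,0,0,0]'
```

```text
c [ 0.642  -0.1285] yaw 0.069
 R,M,L [[0.646, -0.185], [0.642, -0.129], [0.638, -0.072]]
time_s: 18.9
tcp_pos: [0.439, -0.3297, 0.0081]
ee_rot: [[0.003, 1.0, -0.001], [1.0, -0.003, 0.001], [0.001, -0.001, -1.0]]
ft_force: [0.4, -0.0, 0.2]
finger_gap: 0.068
finger_force: 0.0
time_s: 19.4
tcp_pos: [0.4381, -0.3289, 0.0481]
ee_rot: [[0.003, 1.0, -0.003], [1.0, -0.003, 0.002], [0.002, -0.003, -1.0]]
ft_force: [0.2, -0.5, -0.7]
finger_gap: 0.0597
finger_force: 15.0
time_s: 19.6
tcp_pos: [0.4409, -0.3314, 0.0877]
ee_rot: [[0.003, 1.0, 0.004], [1.0, -0.003, -0.003], [-0.003, 0.004, -1.0]]
ft_force: [0.9, -0.2, -0.6]
finger_gap: 0.0597
finger_force: 15.0
```

```bash
python3 -m creep '[-1,0.849,0.416,0,0,0,0, -1,0.849,0.416,0,0,0,0, -1,0.849,0.416,0,0,0,0, -1,0.849,0.416,0,0,0,0, -1,0.849,0.416,0,0,0,0]' 15 >/dev/null
python3 -m creep '[-1,0.849,0.416,0,0,0,0, -1,0.849,0.416,0,0,0,0, -1,0.849,0.416,0,0,0,0, -1,0.849,0.416,0,0,0,0, -1,0,0,0,0,0,0]'
python3 -m creep '[-1,0,0,0.4,0,0,0, -1,0,0,0.4,0,0,0, -1,0,0,0.3,0,0,0, -1,0,0,0.2,0,0,0, -1,0,0,0.1,0,0,0]'
python3 -m creep '[-1,0,0,0,0,0,0, 0.42,0,0,0,0,0,0, 0.42,0,0,0,0,0,0, 0.42,0,0,-0.4,0,0,0, 0.42,0,0,-0.6,0,0,0]'
```

```text
time_s: 20.6
tcp_pos: [0.6292, 0.0571, 0.0838]
ee_rot: [[-0.002, 1.0, 0.001], [1.0, 0.002, 0.002], [0.002, 0.001, -1.0]]
ft_force: [-1.0, -0.9, -0.3]
finger_gap: 0.0597
finger_force: 15.0
time_s: 21.1
tcp_pos: [0.6269, 0.0511, 0.0124]
ee_rot: [[0.004, 1.0, -0.002], [1.0, -0.004, -0.0], [-0.0, -0.002, -1.0]]
ft_force: [0.5, 0.2, 0.3]
finger_gap: 0.06
finger_force: 15.0
time_s: 21.6
tcp_pos: [0.6262, 0.0515, 0.0626]
ee_rot: [[0.003, 1.0, -0.004], [1.0, -0.003, 0.0], [-0.0, -0.004, -1.0]]
ft_force: [0.5, -0.1, -0.2]
finger_gap: 0.0659
finger_force: 0.0
```

```bash
python3 -m creep '[0.42,0,0,-0.4,0,0,0, 0.075,-0.74,-0.182,0,0,0,0, 0.075,-0.74,-0.182,0,0,0,0, 0.075,-0.74,-0.182,0,0,0,0, 0.075,-0.74,-0.182,0,0,0,0]' 30 >/dev/null
python3 -m creep '[0.075,-0.74,-0.182,0,0,0,0, 0.075,0,0,0,0,0,0, 0.075,0,0,0,0,0,0, 0.075,0,0,0.4,0,0,0, 0.075,0,0,0.4,0,0,0]'
python3 -m creep '[0.075,0,0,0.3,0,0,0, 0.075,0,0,0.16,0,0,0, -1,0,0,0,0,0,0, -1,0,0,0,0,0,0, -1,0,0,0,0,0,0]' 30
python3 -m creep '[-1,0,0,0,0,0,0, -1,0,0,0,0,0,0, -1,0,0,0,0,0,0, -1,0,0,0,0,0,0, -1,0,0,0,0,0,0]' 30
```

```text
time_s: 22.6
tcp_pos: [0.5832, -0.1324, 0.0446]
ee_rot: [[0.002, 1.0, 0.003], [1.0, -0.002, -0.0], [-0.0, 0.003, -1.0]]
ft_force: [-0.7, -0.5, 0.0]
finger_gap: 0.0498
finger_force: 0.0
time_s: 23.1
tcp_pos: [0.5826, -0.1335, 0.0218]
ee_rot: [[0.003, 1.0, 0.002], [1.0, -0.003, -0.001], [-0.001, 0.002, -1.0]]
ft_force: [-0.3, 0.6, 0.0]
finger_gap: 0.0304
finger_force: 0.0
time_s: 23.6
tcp_pos: [0.5825, -0.1335, 0.0214]
ee_rot: [[0.003, 1.0, 0.002], [1.0, -0.003, -0.0], [-0.0, 0.002, -1.0]]
ft_force: [3.2, 0.8, 3.0]
finger_gap: 0.0092
finger_force: 29.6
```

```bash
python3 -m creep '[-1,0.112,-0.046,0,0,0,0, -1,0.112,-0.046,0,0,0,0, -1,0.112,-0.046,0,0,0,0, -1,0.112,-0.046,0,0,0,0, -1,0.112,-0.046,0,0,0,0]' 30
python3 -m creep '[-1,0,0,0,0,0,0, 0.1,0,0,0,0,0,0, 0.1,0,0,0,0,0,0, 0.1,0,0,0,0,0,0, 0.1,0,0,-0.4,0,0,0]' 15
python3 -m creep '[0.42,0,0,-0.6,0,0,0, 0.55,0,0,-0.4,0,0,0, 0.55,-0.85,-0.45,0,0,0,0, 0.55,-0.85,-0.45,0,0,0,0, 0.55,-0.85,-0.45,0,0,0,0]' 15
```

```text
time_s: 24.1
tcp_pos: [0.5705, -0.1057, 0.0213]
ee_rot: [[0.004, 1.0, 0.001], [1.0, -0.004, -0.001], [-0.001, 0.001, -1.0]]
ft_force: [2.8, -5.2, 3.8]
finger_gap: 0.009
finger_force: 30.4
time_s: 24.6
tcp_pos: [0.5667, -0.1043, 0.037]
ee_rot: [[0.003, 1.0, -0.007], [1.0, -0.003, 0.002], [0.002, -0.007, -1.0]]
ft_force: [-0.2, 0.1, -0.4]
finger_gap: 0.0367
finger_force: 0.0
time_s: 25.1
tcp_pos: [0.5011, -0.2332, 0.0904]
ee_rot: [[0.002, 1.0, -0.001], [1.0, -0.002, 0.0], [0.0, -0.001, -1.0]]
ft_force: [1.0, -0.5, -0.6]
finger_gap: 0.0712
finger_force: 0.0
```

```bash
python3 -m creep '[0.55,-0.735,-0.315,0,0,0,0, 0.55,-0.735,-0.315,0,0,0,0, 0.55,-0.735,-0.315,0,0,0,0, 0.55,-0.735,-0.315,0,0,0,0, 0.55,0,0,0,0,0,0]' 15 >/dev/null
python3 -m creep '[0.55,0,0,0.5,0,0,0, 0.55,0,0,0.4,0,0,0, 0.55,0,0,0,0,0,0, 0.55,0,0,0,0,0,0]'
python3 - <<'E'
from h import *
snap('top','t4.png'); snap('side','s3.png'); im=cv2.imread('pics/s3.png')
a=cv2.resize(cv2.imread('pics/t4.png')[120:265,180:420],None,fx=3,fy=3,interpolation=cv2.INTER_CUBIC)[:300]
b=cv2.resize(im[220:310,180:310],None,fx=3.2,fy=3.2,interpolation=cv2.INTER_CUBIC)
o=np.zeros((600,720,3),np.uint8); o[:300]=a; o[305:305+b.shape[0],:b.shape[1]]=b; cv2.imwrite('pics/c4.png',o)
E
```

```text
time_s: 26.0
tcp_pos: [0.4385, -0.3783, 0.0452]
ee_rot: [[0.003, 1.0, -0.001], [1.0, -0.003, 0.002], [0.002, -0.001, -1.0]]
ft_force: [-0.1, -0.2, 0.1]
finger_gap: 0.0721
finger_force: 0.0
```

View pics/c4.png

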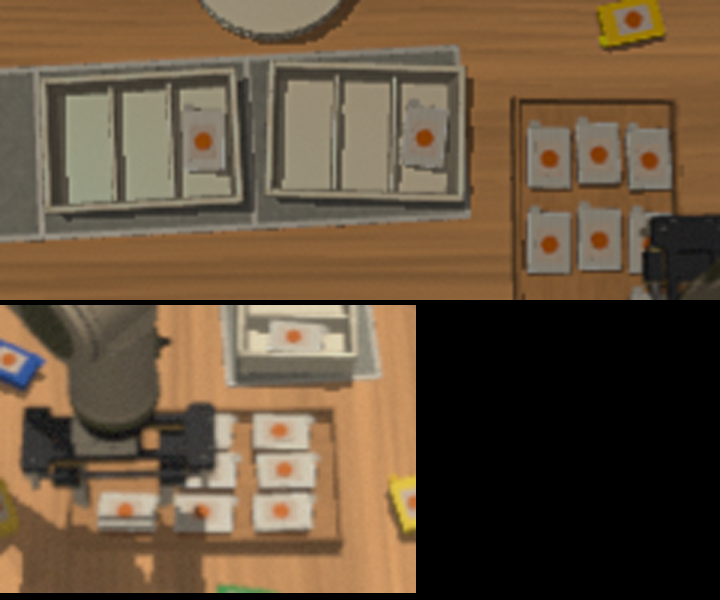

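```bash
python3 -c "
from h import *
for L in (((43,80),(236,67),(242,201),(48,212)),((269,63),(465,65),(465,202),(267,198))): corners([(( u/3+180-110)*2.5,v/3*2.5) for u,v in L])"
python3 -m creep '[0.55,0,0,0.4,0,0,0, 0.55,0,0,0.2,0,0,0, 0.55,0,0,0.08,0,0,0, 0.55,0,0,0.04,0,0,0, -1,0,0,0,0,0,0]' 15
python3 -m creep '[-1,0,0,0,0,0,0, -1,0,0,0,0,0,0, -1,0,0,0,0,0,0, -1,0,0,-0.3,0,0,0, -1,0,0,-0.5,0,0,0]' 15
python3 -m creep '[-1,0,0,-0.5,0,0,0, -1,0,0,-0.2,0,0,0, -1,0,0,0,0,0,0]'
```

```text
c [0.6249 0.1086] yaw 0.045
 R,M,L [[0.627, 0.052], [0.625, 0.109], [0.622, 0.166]]
c [ 0.6289 -0.109 ] yaw -0.033
 R,M,L [[0.627, -0.166], [0.629, -0.109], [0.631, -0.052]]
time_s: 26.6
tcp_pos: [0.439, -0.3794, 0.0099]
ee_rot: [[0.003, 1.0, 0.0], [1.0, -0.003, -0.0], [-0.0, 0.0, -1.0]]
ft_force: [0.4, -0.8, 0.4]
finger_gap: 0.0675
finger_force: 0.0
time_s: 27.1
tcp_pos: [0.4376, -0.3781, 0.0489]
ee_rot: [[0.003, 1.0, -0.003], [1.0, -0.003, 0.003], [0.003, -0.003, -1.0]]
ft_force: [-0.3, -0.4, 0.0]
finger_gap: 0.0601
finger_force: 14.9
time_s: 27.4
tcp_pos: [0.4401, -0.3807, 0.0874]
ee_rot: [[0.003, 1.0, 0.003], [1.0, -0.003, -0.003], [-0.003, 0.003, -1.0]]
ft_force: [0.8, -0.2, 0.3]
finger_gap: 0.0598
finger_force: 14.9
```

```bash
python3 -m creep '[-1,0.773,0.543,0,0,0,0, -1,0.773,0.543,0,0,0,0, -1,0.773,0.543,0,0,0,0, -1,0.773,0.543,0,0,0,0, -1,0.773,0.543,0,0,0,0]' 15 >/dev/null
python3 -m creep '[-1,0.773,0.543,0,0,0,0, -1,0.773,0.543,0,0,0,0, -1,0,0,0,0,0,0, -1,0,0,0.4,0,0,0, -1,0,0,0.4,0,0,0]'
python3 -m creep '[-1,0,0,0.3,0,0,0, -1,0,0,0.2,0,0,0, -1,0,0,0.1,0,0,0, -1,0,0,0,0,0,0, 0.42,0,0,0,0,0,0]'
python3 -m creep '[0.42,0,0,0,0,0,0, 0.42,0,0,-0.4,0,0,0, 0.42,0,0,-0.6,0,0,0, 0.42,0,0,-0.4,0,0,0, 0.55,-0.708,-0.432,0,0,0,0]'
python3 -m creep '[0.55,-0.708,-0.432,0,0,0,0, 0.55,-0.708,-0.432,0,0,0,0, 0.55,-0.708,-0.432,0,0,0,0, 0.55,-0.708,-0.432,0,0,0,0, 0.55,0,0,0,0,0,0]'
python3 -m creep '[0.55,0,0,0.5,0,0,0, 0.55,0,0,0.4,0,0,0, 0.55,0,0,0,0,0,0, 0.55,0,0,0,0,0,0]'
```

```text
time_s: 28.4
tcp_pos: [0.6296, -0.1091, 0.0434]
ee_rot: [[0.002, 1.0, -0.0], [1.0, -0.002, -0.0], [-0.0, -0.0, -1.0]]
ft_force: [0.6, -1.2, -0.0]
finger_gap: 0.0599
finger_force: 14.9
time_s: 28.9
tcp_pos: [0.6303, -0.1098, 0.0154]
ee_rot: [[0.003, 1.0, 0.001], [1.0, -0.003, -0.0], [-0.0, 0.001, -1.0]]
ft_force: [0.5, 0.3, -0.2]
finger_gap: 0.0636
finger_force: 0.0
time_s: 29.4
tcp_pos: [0.613, -0.1428, 0.0905]
ee_rot: [[-0.001, 1.0, 0.01], [1.0, 0.001, -0.001], [-0.001, 0.01, -1.0]]
ft_force: [1.0, -1.1, 0.2]
finger_gap: 0.0699
finger_force: 0.0
time_s: 29.9
tcp_pos: [0.5192, -0.2907, 0.0859]
ee_rot: [[0.008, 1.0, 0.001], [1.0, -0.008, -0.003], [-0.003, 0.001, -1.0]]
ft_force: [0.5, -0.8, 0.3]
finger_gap: 0.0718
finger_force: 0.0
time_s: 30.3
tcp_pos: [0.5215, -0.2857, 0.0402]
ee_rot: [[0.003, 1.0, -0.0], [1.0, -0.003, 0.0], [0.0, -0.0, -1.0]]
ft_force: [0.0, 0.1, 0.7]
finger_gap: 0.0721
finger_force: 0.0
```

```bash
python3 -m creep '[0.55,0,0,0.3,0,0,0, 0.55,0,0,0.2,0,0,0, 0.55,0,0,0.08,0,0,0, 0.55,0,0,0.03,0,0,0, -1,0,0,0,0,0,0]' 15
python3 -m creep '[-1,0,0,0,0,0,0, -1,0,0,0,0,0,0, -1,0,0,0,0,0,0, -1,0,0,-0.3,0,0,0, -1,0,0,-0.5,0,0,0]' 15
python3 -m creep '[-1,0,0,-0.5,0,0,0, -1,0,0,-0.2,0,0,0, -1,0.878,0.231,0,0,0,0, -1,0.878,0.231,0,0,0,0, -1,0.878,0.231,0,0,0,0]'
python3 -m creep '[-1,0.878,0.231,0,0,0,0, -1,0.878,0.231,0,0,0,0, -1,0.878,0.231,0,0,0,0, -1,0.878,0.231,0,0,0,0, -1,0.878,0.231,0,0,0,0]'
python3 -m creep '[-1,0.878,0.231,0,0,0,0, -1,0,0,0,0,0,0, -1,0,0,0,0,0,0]'
```

```text
time_s: 30.8
tcp_pos: [0.5211, -0.286, 0.0089]
ee_rot: [[0.003, 1.0, -0.0], [1.0, -0.003, 0.0], [0.0, -0.0, -1.0]]
ft_force: [-1.0, 0.2, 0.3]
finger_gap: 0.0679
finger_force: 0.0
time_s: 31.3
tcp_pos: [0.5198, -0.2852, 0.0484]
ee_rot: [[0.003, 1.0, -0.003], [1.0, -0.003, 0.002], [0.002, -0.003, -1.0]]
ft_force: [0.2, 0.2, -0.1]
finger_gap: 0.0598
finger_force: 14.9
time_s: 31.8
tcp_pos: [0.5564, -0.1535, 0.0846]
ee_rot: [[0.005, 1.0, 0.001], [1.0, -0.005, -0.0], [-0.0, 0.001, -1.0]]
ft_force: [0.5, -0.6, 0.3]
finger_gap: 0.0595
finger_force: 14.9
time_s: 32.3
tcp_pos: [0.6149, 0.0666, 0.0844]
ee_rot: [[0.003, 1.0, 0.0], [1.0, -0.003, -0.0], [-0.0, 0.0, -1.0]]
ft_force: [-0.2, -1.1, -0.2]
finger_gap: 0.0597
finger_force: 14.9
time_s: 32.6
tcp_pos: [0.6262, 0.1097, 0.084]
ee_rot: [[0.001, 1.0, -0.0], [1.0, -0.001, -0.0], [-0.0, -0.0, -1.0]]
ft_force: [0.1, 0.1, -0.1]
finger_gap: 0.0598
finger_force: 14.9
```

```bash
python3 -m creep '[-1,0,0,0.4,0,0,0, -1,0,0,0.4,0,0,0, -1,0,0,0.3,0,0,0, -1,0,0,0.2,0,0,0, -1,0,0,0.1,0,0,0]' 15
python3 -m creep '[-1,0,0,0,0,0,0, 0.42,0,0,0,0,0,0, 0.42,0,0,0,0,0,0, 0.42,0,0,-0.4,0,0,0, 0.42,0,0,-0.6,0,0,0]'
python3 -m creep '[0.42,0,0,-0.4,0,0,0, 0.55,-0.886,-0.205,0,0,0,0, 0.55,-0.886,-0.205,0,0,0,0, 0.55,-0.886,-0.205,0,0,0,0, 0.55,-0.886,-0.205,0,0,0,0]'
python3 -m creep '[0.55,-0.886,-0.205,0,0,0,0, 0.55,-0.886,-0.205,0,0,0,0, 0.55,-0.886,-0.205,0,0,0,0, 0.55,-0.886,-0.205,0,0,0,0, 0.55,-0.886,-0.205,0,0,0,0]'
python3 -m creep '[0.55,-0.886,-0.205,0,0,0,0, 0.55,0,0,0,0,0,0, 0.55,0,0,0.5,0,0,0, 0.55,0,0,0.4,0,0,0, 0.55,0,0,0,0,0,0]' >/dev/null
python3 -m creep '[0.55,0,0,0,0,0,0]'
python3 - <<'E'
from h import *
snap('top','t5.png'); snap('side','s5.png'); im=cv2.imread('pics/s5.png')
a=cv2.resize(cv2.imread('pics/t5.png')[120:265,180:420],None,fx=3,fy=3,interpolation=cv2.INTER_CUBIC)[:300]
b=cv2.resize(im[220:310,180:310],None,fx=3.2,fy=3.2,interpolation=cv2.INTER_CUBIC)
o=np.zeros((600,720,3),np.uint8); o[:300]=a; o[305:305+b.shape[0],:b.shape[1]]=b; cv2.imwrite('pics/c5.png',o)
E
```

```text
time_s: 33.1
tcp_pos: [0.6256, 0.1077, 0.0129]
ee_rot: [[0.004, 1.0, -0.002], [1.0, -0.004, -0.0], [-0.0, -0.002, -1.0]]
ft_force: [0.7, -0.3, -0.2]
finger_gap: 0.0598
finger_force: 14.9
time_s: 33.6
tcp_pos: [0.6248, 0.1086, 0.063]
ee_rot: [[0.003, 1.0, -0.004], [1.0, -0.003, -0.0], [-0.0, -0.004, -1.0]]
ft_force: [0.3, 0.2, 0.8]
finger_gap: 0.0659
finger_force: 0.0
time_s: 34.1
tcp_pos: [0.5849, -0.0699, 0.0853]
ee_rot: [[0.002, 1.0, 0.002], [1.0, -0.002, -0.0], [-0.0, 0.002, -1.0]]
ft_force: [0.8, -0.1, -0.6]
finger_gap: 0.0718
finger_force: 0.0
time_s: 34.6
tcp_pos: [0.5328, -0.2918, 0.0854]
ee_rot: [[0.003, 1.0, 0.002], [1.0, -0.003, -0.001], [-0.001, 0.002, -1.0]]
ft_force: [1.6, -0.4, -0.7]
finger_gap: 0.0721
finger_force: 0.0
time_s: 35.2
tcp_pos: [0.5227, -0.3333, 0.0396]
ee_rot: [[0.003, 1.0, -0.0], [1.0, -0.003, 0.0], [0.0, -0.0, -1.0]]
ft_force: [0.1, -0.6, 0.3]
finger_gap: 0.072
finger_force: 0.0
```

View pics/c5.png

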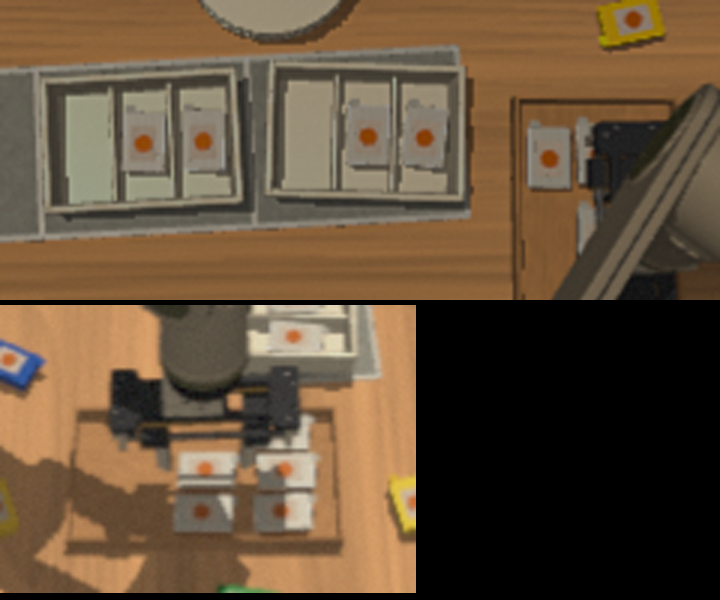

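```bash
python3 -m creep '[0.55,0,0,0.3,0,0,0, 0.55,0,0,0.2,0,0,0, 0.55,0,0,0.08,0,0,0, 0.55,0,0,0.02,0,0,0, -1,0,0,0,0,0,0]' 15
python3 -m creep '[-1,0,0,0,0,0,0, -1,0,0,0,0,0,0, -1,0,0,0,0,0,0, -1,0,0,-0.3,0,0,0, -1,0,0,-0.5,0,0,0]' 15
python3 -m creep '[-1,0,0,-0.5,0,0,0, -1,0,0,-0.2,0,0,0, -1,0.803,0.309,0,0,0,0, -1,0.803,0.309,0,0,0,0, -1,0.803,0.309,0,0,0,0]'
python3 -m creep '[-1,0.803,0.309,0,0,0,0, -1,0.803,0.309,0,0,0,0, -1,0.803,0.309,0,0,0,0, -1,0.803,0.309,0,0,0,0, -1,0,0,0,0,0,0]'
python3 -m creep '[-1,0,0,0,0,0,0]'
```

```text
time_s: 35.8
tcp_pos: [0.5223, -0.3339, 0.0087]
ee_rot: [[0.003, 1.0, -0.001], [1.0, -0.003, 0.0], [0.0, -0.001, -1.0]]
ft_force: [0.5, -0.4, -0.5]
finger_gap: 0.0678
finger_force: 0.0
time_s: 36.3
tcp_pos: [0.5211, -0.333, 0.0484]
ee_rot: [[0.003, 1.0, -0.003], [1.0, -0.003, 0.002], [0.002, -0.003, -1.0]]
ft_force: [-0.1, 0.1, -0.7]
finger_gap: 0.0595
finger_force: 14.9
time_s: 36.8
tcp_pos: [0.5695, -0.2127, 0.0846]
ee_rot: [[0.004, 1.0, 0.001], [1.0, -0.004, -0.0], [-0.0, 0.001, -1.0]]
ft_force: [0.1, 0.2, -0.3]
finger_gap: 0.0599
finger_force: 14.9
time_s: 37.3
tcp_pos: [0.6328, -0.048, 0.0845]
ee_rot: [[-0.002, 1.0, 0.001], [1.0, 0.002, 0.002], [0.002, 0.001, -1.0]]
ft_force: [-0.2, 0.0, 0.5]
finger_gap: 0.0597
finger_force: 14.9
time_s: 37.4
tcp_pos: [0.6316, -0.0524, 0.0841]
ee_rot: [[0.001, 1.0, -0.0], [1.0, -0.001, -0.0], [-0.0, -0.0, -1.0]]
ft_force: [-0.5, -0.6, -0.6]
finger_gap: 0.0596
finger_force: 14.9
```

```bash
python3 -m creep '[-1,0,0,0.4,0,0,0, -1,0,0,0.4,0,0,0, -1,0,0,0.3,0,0,0, -1,0,0,0.2,0,0,0, -1,0,0,0.1,0,0,0]' 15
python3 -m creep '[-1,0,0,0,0,0,0, 0.42,0,0,0,0,0,0, 0.42,0,0,0,0,0,0, 0.42,0,0,-0.4,0,0,0, 0.42,0,0,-0.6,0,0,0]'
python3 -m creep '[0.42,0,0,-0.4,0,0,0, 0.55,-0.8325,-0.28,0,0,0,0, 0.55,-0.8325,-0.28,0,0,0,0, 0.55,-0.8325,-0.28,0,0,0,0, 0.55,-0.8325,-0.28,0,0,0,0]'
python3 -m creep '[0.55,-0.8325,-0.28,0,0,0,0, 0.55,-0.8325,-0.28,0,0,0,0, 0.55,-0.8325,-0.28,0,0,0,0, 0.55,-0.8325,-0.28,0,0,0,0, 0.55,0,0,0,0,0,0]' >/dev/null
python3 -m creep '[0.55,0,0,0.5,0,0,0, 0.55,0,0,0.4,0,0,0, 0.55,0,0,0,0,0,0, 0.55,0,0,0,0,0,0]'
```

```text
time_s: 37.9
tcp_pos: [0.6306, -0.054, 0.0129]
ee_rot: [[0.004, 1.0, -0.002], [1.0, -0.004, 0.0], [0.0, -0.002, -1.0]]
ft_force: [0.0, 0.6, -0.7]
finger_gap: 0.0596
finger_force: 14.9
time_s: 38.4
tcp_pos: [0.63, -0.053, 0.063]
ee_rot: [[0.003, 1.0, -0.004], [1.0, -0.003, 0.001], [0.001, -0.004, -1.0]]
ft_force: [0.1, -0.5, -1.0]
finger_gap: 0.0662
finger_force: 0.0
time_s: 38.9
tcp_pos: [0.575, -0.2212, 0.0854]
ee_rot: [[0.002, 1.0, 0.002], [1.0, -0.002, -0.001], [-0.001, 0.002, -1.0]]
ft_force: [0.7, 0.7, 0.3]
finger_gap: 0.0716
finger_force: 0.0
time_s: 39.8
tcp_pos: [0.5188, -0.3853, 0.0396]
ee_rot: [[0.003, 1.0, -0.0], [1.0, -0.003, 0.0], [0.0, -0.0, -1.0]]
ft_force: [0.9, -0.1, 0.3]
finger_gap: 0.0723
finger_force: 0.0
```

```bash
python3 -m creep '[0.55,0,0,0.3,0,0,0, 0.55,0,0,0.2,0,0,0, 0.55,0,0,0.08,0,0,0, 0.55,0,0,0.02,0,0,0, -1,0,0,0,0,0,0]' 15
python3 -m creep '[-1,0,0,0,0,0,0, -1,0,0,0,0,0,0, -1,0,0,0,0,0,0, -1,0,0,-0.3,0,0,0, -1,0,0,-0.5,0,0,0]' 15
python3 -m creep '[-1,0,0,-0.5,0,0,0, -1,0,0,-0.2,0,0,0, -1,0.918,0.172,0,0,0,0, -1,0.918,0.172,0,0,0,0, -1,0.918,0.172,0,0,0,0]'
python3 -m creep '[-1,0.918,0.172,0,0,0,0, -1,0.918,0.172,0,0,0,0, -1,0.918,0.172,0,0,0,0, -1,0.918,0.172,0,0,0,0, -1,0.918,0.172,0,0,0,0]'
python3 -m creep '[-1,0.918,0.172,0,0,0,0, -1,0.918,0.172,0,0,0,0, -1,0.918,0.172,0,0,0,0, -1,0.918,0.172,0,0,0,0, -1,0,0,0,0,0,0]' >/dev/null
python3 -m creep '[-1,0,0,0,0,0,0]'
```

```text
time_s: 40.3
tcp_pos: [0.5184, -0.3859, 0.0089]
ee_rot: [[0.003, 1.0, -0.0], [1.0, -0.003, 0.0], [0.0, -0.0, -1.0]]
ft_force: [0.1, 0.0, 0.4]
finger_gap: 0.0677
finger_force: 0.0
time_s: 40.8
tcp_pos: [0.5172, -0.3848, 0.0482]
ee_rot: [[0.003, 1.0, -0.003], [1.0, -0.003, 0.003], [0.003, -0.003, -1.0]]
ft_force: [0.4, -0.0, -0.4]
finger_gap: 0.0596
finger_force: 14.9
time_s: 41.3
tcp_pos: [0.5447, -0.2472, 0.0845]
ee_rot: [[0.004, 1.0, 0.001], [1.0, -0.004, -0.0], [-0.0, 0.001, -1.0]]
ft_force: [0.9, -0.7, -1.3]
finger_gap: 0.0594
finger_force: 14.9
time_s: 41.8
tcp_pos: [0.5885, -0.0171, 0.0845]
ee_rot: [[0.003, 1.0, 0.0], [1.0, -0.003, -0.0], [-0.0, 0.0, -1.0]]
ft_force: [1.0, 0.2, -0.1]
finger_gap: 0.0599
finger_force: 14.9
time_s: 42.4
tcp_pos: [0.6231, 0.1657, 0.084]
ee_rot: [[0.001, 1.0, -0.0], [1.0, -0.001, -0.0], [-0.0, -0.0, -1.0]]
ft_force: [0.0, -1.1, -0.4]
finger_gap: 0.0596
finger_force: 14.9
```

Place the last tub, then withdraw toward the robot, up and clear, and look.

```bash
python3 -m creep '[-1,0,0,0.4,0,0,0, -1,0,0,0.4,0,0,0, -1,0,0,0.3,0,0,0, -1,0,0,0.2,0,0,0, -1,0,0,0.1,0,0,0]' 15
python3 -m creep '[-1,0,0,0,0,0,0, 0.42,0,0,0,0,0,0, 0.42,0,0,0,0,0,0, 0.42,0,0,-0.4,0,0,0, 0.42,0,0,-0.8,0,0,0]'
python3 -m creep '[0.42,0,0,-0.8,0,0,0, 0.42,0.3,-0.8,-0.3,0,0,0, 0.42,0.3,-0.8,-0.3,0,0,0, 0.42,0.3,-0.8,-0.3,0,0,0, 0.42,0.3,-0.8,-0.3,0,0,0]'
python3 -m creep '[0.42,0.3,-0.8,0,0,0,0, 0.42,0,0,0,0,0,0, 0.42,0,0,0,0,0,0]'
python3 - <<'E'
from h import *
snap('top','t6.png'); cv2.imwrite('pics/t6c.png',cv2.resize(cv2.imread('pics/t6.png')[120:265,110:430],None,fx=2.5,fy=2.5,interpolation=cv2.INTER_CUBIC))
for k in ('dish1','tub1','carafe','plates'): print(k,find('top',k))
E
```

```text
time_s: 42.9
tcp_pos: [0.6228, 0.1636, 0.0129]
ee_rot: [[0.004, 1.0, -0.002], [1.0, -0.004, -0.0], [-0.0, -0.002, -1.0]]
ft_force: [-0.3, 0.2, -0.8]
finger_gap: 0.0596
finger_force: 14.9
time_s: 43.4
tcp_pos: [0.6206, 0.164, 0.0714]
ee_rot: [[0.003, 1.0, -0.006], [1.0, -0.003, -0.001], [-0.001, -0.006, -1.0]]
ft_force: [0.3, -0.1, 0.2]
finger_gap: 0.0661
finger_force: 0.0
time_s: 43.9
tcp_pos: [0.4625, 0.2255, 0.1756]
ee_rot: [[0.003, 1.0, 0.002], [1.0, -0.003, 0.001], [0.001, 0.002, -1.0]]
ft_force: [0.3, 0.0, -0.3]
finger_gap: 0.0659
finger_force: 0.0
time_s: 44.2
tcp_pos: [0.4236, 0.2408, 0.1753]
ee_rot: [[0.001, 1.0, 0.002], [1.0, -0.001, 0.001], [0.001, 0.002, -1.0]]
ft_force: [-0.2, 0.3, 0.6]
finger_gap: 0.0655
finger_force: 0.0
dish1 [(0.93, [0.629, 0.112, 0.001]), (0.67, [0.628, -0.11, 0.002])]
tub1 [(0.88, [0.301, -0.369, 0.011]), (0.84, [0.603, -0.292, 0.015]), (0.79, [0.607, -0.388, 0.014]), (0.74, [0.308, -0.186, 0.012]), (0.72, [0.624, 0.166, 0.02]), (0.71, [0.742, -0.375, 0.008]), (0.62, [0.629, -0.172, 0.016]), (0.62, [0.624, 0.05, 0.016]), (0.61, [0.622, 0.108, 0.015]), (0.61, [0.583, 0.543, -0.003]), (0.59, [0.603, -0.339, 0.014]), (0.58, [0.635, -0.053, 0.019]), (0.5, [0.631, -0.116, 0.015])]
carafe [(0.89, [0.583, 0.542, -0.0]), (0.38, [0.633, -0.055, 0.019])]
plates [(0.81, [0.811, -0.024, 0.001])]
```

View pics/t6c.png

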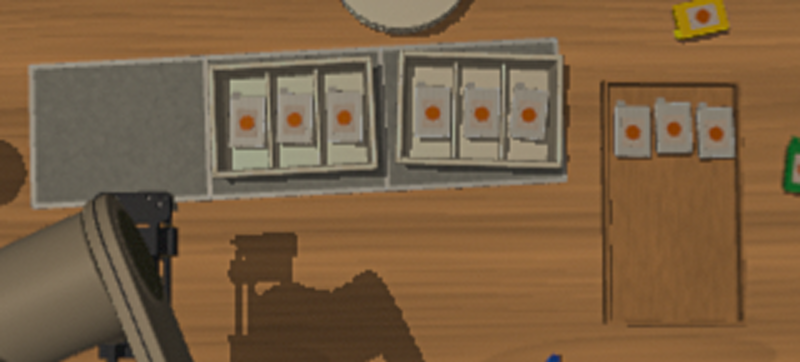

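```bash
python3 -c "
from rig import env
print(env.sign_off())"
```

```text
the job is handed in; nothing more can be done
None
```

I handed the job in at about 44 s. Both dishes present stand in bays of their own (the middle and -y ones) with three tubs each, dealt in rounds, and the three left-over tubs are in the carton. One dish was knocked aside on the way and I slid it back; the last picture showed everything in place, but the hand-in gave no verdict.

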